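# Fit the belt idler on a gem-lapping machine

## Robot

A 7-joint arm with a two-finger parallel gripper is mounted at the origin on the work surface. World frame = base frame: x ahead of the robot, y to its left, z up, the work surface at z = 0. Lengths are in m, angles in rad, forces in N, time in s.
With the tool pointing down it reaches from about 0.425 to 0.875 m from the base axis. Payload 4.7 kg.
Tool frame: the origin (TCP) lies on the centre line of the jaws, within the pads' length; the fingertips stand 19 mm ahead of it and the grasp point (between the pads) is the TCP (ctrl.nose_length is the distance from the TCP to the fingertips, in m); z points along the fingers, x is the direction in which the jaws open and shut, and the axes are right-handed (so a half turn about z gives the same grasp; the last joint's range is limited). The gripper opens to 87 mm and grips with 3 to 60 N. Pads are 19 mm wide; open, the fingers measure 117 mm over their backs; the gripper's body (75 mm by 190 mm) begins 51 mm behind the grasp point.
Start: joints at [1.214, 0.321, -0.07, 1.45, 0.023, 1.371, -0.057], TCP at [0.236, -0.606, 0.242] pointing down, gripper open.
Joint ranges: [-2.86, 2.86], [-0.3, 2.09], [-1.38, 1.24], [0.06, 2.45], [-1.56, 4.7], [0.09, 2.05], [-2.69, 2.69]. Speed limits (rad/s): [2.57, 2.57, 3.14, 3.14, 3.14, 3.14, 3.14].

## Interface

Orientations are given as a rotation vector (axis times angle).
In Python, from bench import ctrl gives the robot as it stands. The module is installed in compiled form; this text tells all that it offers.
- The arm moves only by the shell command python3 -m crank 'ROWS' [OPENING] [FORCE]. ROWS is a JSON object of lists of equal length, an entry for each row: "dp": the shift along the tool's x, y, z in cm, a list of three; "delta_rot": the turn, a rotation vector about the tool's x, y, z in rad, a list of three. In form: {"dp": [[x, y, z], ...], "delta_rot": [[rx, ry, rz], ...]}. A call has exactly 8 rows; each row shifts and turns the commanded pose from where the row before left it, along the tool's axes as they then stand; what a row does not reach is not made up. A row lasts 1/10 s, in which the tool goes at most 50 mm and 8.59 degrees, less where a joint would pass 70% of its speed; a pose out of reach is approached as far as the arm can. A call with a gripper value outside its range is refused whole. OPENING is the finger opening in cm, from 0 to 8.7, set as the call begins (- or left out, the last holds). The fingers move at their own pace and stop on an object; FORCE is the grip in N (left out, the last holds). Time passes only in rows, so rows that do not move let the fingers close, or fill a call up. It gives the time, the measured TCP pose, the force and the opening at its end, in the units of the state.
- ctrl.get_state(): the state, without advancing time (a new reading comes with each control period).
- ctrl.get_image(name): name is "scene" or "top" or "wrist"; returns the picture (480x640x3 uint8, blue, green, red); there is no depth.
- ctrl.camera_info(name): a dict with "camera_matrix" (3x3 intrinsics, pixels), "xyz" and "orientation" of the camera in the world. Camera axes: x right, y down, z forward; pixel columns grow to the right and rows downward; lengths in m; the calibration is good to about 2 mm. A picture is of the moment at which its call begins: read the wrist's pose just before it. camera_info takes no time and is no camera call; for the wrist camera it gives the pose at the moment of the call.
- ctrl.close_job(): hands the job in, once; it reports no verdict.
The state is a dict: "time": time; "joint_positions": joint angles; "qd": joint speeds; "joint_torque": joint torques, N m; "position": TCP position; "tool_rot": TCP orientation; "ft_force": force on the tool from outside, world axes, zero at the start; "torque": the same for the moment, N m; "grip_width": opening from 0.0 (shut) to 1.0 (fully open).
Only numpy, scipy, OpenCV 4.12 (cv2) and the standard library are available. Lean on these libraries where they do the work, as an engineer would, in place of code of your own. Each camera call takes 0.05 s, during which the arm holds its last target.

## Task

The gem-lapping machine's drive deck is open for service: fit its belt idler on the upright idler axle. First slide the tall aluminium spacer down to the axle's foot, then the flanged idler pulley with its bearing onto the spacer, and last push the dark retaining collar over the axle's spring balls until it clicks and sits fully home against the pulley. Feel each part on and push gently, never hard, and leave the other things on the cutting mat alone.

Things in the scene. Friction and masses are not known exactly. Their poses are not given: they have to be found in the camera images.
- lap: Gem-lapping machine, drive deck open: white case 280 x 320 mm (x by y), deck 85 high, 10 mm lip round it; fixed. Origin: centre of its underside, z up, x away from its front panel. On the deck, in its frame (mm): grooved drive pulley dia 120 at (45, 35), arbor up to 164; motor pulley dia 34 at (-70, 105), top 133; four pillars dia 12 near the corners, top 115; idler axle near (-70, -75).
- slot_mid (a point): Middle of the slot that carries the idler axle, at the height of the top of the axle's foot (93 mm above the table); axes as the machine's. The slot runs along the machine's x; the axle is clamped anywhere within 6 mm either way of this point along it (and exactly on its line across): where is not measured, it has to be seen or felt. The foot is a disc of dia 34. The axle is upright and rigid.
- journal_top (a point): Point 36 mm above slot_mid: the height of the top of the axle's journal. Journal: dia 20 from the foot up to here, top edge chamfered 0.8 mm. Above it the nose: dia 12 for 24.5 mm, then a conical tip, 7 mm across, that ends 28 mm above this point. Like slot_mid, it does not follow the axle along the slot.
- ball_level (a point): Point 55.6 mm above slot_mid: the height of the centres of the two sprung steel balls, dia 8, that stick out of the nose to 17 mm across, towards the machine's +y and -y. 4 N pushes each out, and 2 N more for each mm it is pushed in. Does not follow the axle along the slot.
- spacer: Tall plain aluminium sleeve, outer dia 30, bore 22, height 20 mm, 40 g. Origin: centre of its underside; z is its axis; it stands upright on the cutting mat (mat 3 mm thick). Same either way up.
- pulley: Idler pulley: steel, two flanges of dia 60 with a belt groove between and a bearing inside, bore 22, height 18 mm, about 160 g. Origin: centre of its underside; z is its axis; lies flat on the mat. Same either way up. Home, its top is 38 mm above the axle's foot, 2 mm above the journal's top.
- collar: Retaining collar: thick dark steel ring, knurled rim, outer dia 34, bore 14, height 14 mm, about 70 g. Origin: centre of its underside; z is its axis; lies flat on the mat. Same either way up. It meets the balls with its underside 59 mm above the axle's foot; 10 to 15 N pushes it past them; they drag on its bore and spring out over it below about 42 mm. Home is 38 mm, on the pulley.
- short_spacer: Bystander: a short aluminium spacer, outer dia 30, bore 22, height 9 mm, origin at the centre of its underside. To be left alone.
- old_bearing: Bystander: a worn ball bearing, outer dia 42, bore 20, height 12 mm, origin at the centre of its underside. To be left alone.
- washer: Bystander: a flat steel washer, outer dia 36, bore 16, thickness 4 mm, origin at the centre of its underside. To be left alone.
- pliers: Bystander: black-handled jeweller's pliers, 140 mm long along its x, 46 mm wide, 12 mm high, origin near the joint of the jaws. To be left alone.
- hex_key: Bystander: a dark L-shaped hex key, 80 mm long along its x, short leg 22 mm to its +y, 6 mm thick, origin at the middle of the long leg. To be left alone.
Things that resemble listed ones, but are neither listed nor needed, are in the scene too. What is shaped like the collar but green is not meant. Leave any yellow look-alike of the spacer alone.

How it is judged:
On the way, in this order (a step that is already met when the one before it is completed fails the run):
1. the tall spacer is on the axle, down on its foot (horizontal distance between spacer and slot_mid below 0.0085 m and z of spacer in the frame of slot_mid between -0.0015 and 0.0012 m and angle between the z axis of spacer and the z axis of lap, either way round below 0.06 rad and linear speed of spacer below 0.01 m/s), for 0.2 s.
2. the idler pulley is on the axle, down on the spacer (horizontal distance between each of spacer, pulley and slot_mid below 0.0085 m and z of spacer in the frame of slot_mid between -0.0015 and 0.0012 m and angle between the z axis of each of spacer, pulley and the z axis of lap, either way round below 0.06 rad and z of pulley in the frame of slot_mid between 0.0185 and 0.0215 m and linear speed of pulley below 0.01 m/s), for 0.2 s.
3. the retaining collar is past the spring balls, home against the pulley (horizontal distance between each of spacer, pulley, collar and slot_mid below 0.0085 m and z of spacer in the frame of slot_mid between -0.0015 and 0.0012 m and angle between the z axis of each of spacer, pulley, collar and the z axis of lap, either way round below 0.06 rad and z of pulley in the frame of slot_mid between 0.0185 and 0.0215 m and z of collar in the frame of slot_mid between 0.0362 and 0.0396 m and linear speed of collar below 0.01 m/s), for 0.2 s.
At the end, for the whole second after the job is handed in: Spacer, pulley and collar are on the idler axle in that order, upright within 0.06 rad, at rest and let go: undersides at the axle's foot (within 1.2 mm), 20 mm above it (within 1.5 mm) and 38 mm above it (within 1.6 mm, so the collar is below the spring balls) (all of step 3 and linear speed of each of spacer, pulley below 0.01 m/s and contact force between each of spacer, pulley, collar and the fingers below 0.05 N); the robot touches nothing.
It fails at once if a part is pressed on the axle or on the part below it with more than 35 N (contact force between any of spacer, pulley, collar and lap above 35 N or contact force between pulley and spacer above 35 N or contact force between collar and pulley above 35 N).
It fails at once if another thing on the mat is shifted by more than 20 mm (distance of any of short_spacer, old_bearing, washer, pliers, hex_key from where it was at the start of the episode above 0.02 m).
It also fails if it takes over 72 s, if anything falls off the work surface, if the arm or the gripper's body presses on something with over 40 N, if the wrist force passes 120 N, or if a joint passes its speed limit or range.

## Working session

There is one attempt and no reset: what is moved stays moved. The work goes in short steps, Python scripts to look and compute and a shell command to move; the robot and the scene stay as the last step left them, time stands still between calls to the robot, and variables do not carry over. Pictures are saved under pics/ and viewed, and the job is handed in when it is done.

```bash
mkdir -p pics
python3 - <<'E'
from bench import ctrl
import cv2
s=ctrl.get_state(); print({k:s[k] for k in ("time","position","tool_rot","ft_force","grip_width")}, ctrl.nose_length)
for n in ("scene","top","wrist"):
    i=ctrl.camera_info(n); print(n,i)
    cv2.imwrite(f"pics/{n}0.png",ctrl.get_image(n))
E
```

```text
{'time': 0.0, 'position': array([ 0.23528164, -0.60535561,  0.24045308]), 'tool_rot': array([-2.59205702,  1.77327574,  0.00261043]), 'ft_force': array([-0.56695171, -0.07207711, -1.09430324]), 'grip_width': 0.997757260890395} 0.019
scene {'camera_matrix': array([[525.49812553,   0.        , 327.31368126],
       [  0.        , 525.49812553, 242.36460552],
       [  0.        ,   0.        ,   1.        ]]), 'xyz': array([ 1.04127696, -0.72155024,  0.68729389]), 'orientation': array([-2.08535079, -0.71601541,  0.34423589])}
top {'camera_matrix': array([[541.1307409 ,   0.        , 305.51632735],
       [  0.        , 541.1307409 , 244.56649335],
       [  0.        ,   0.        ,   1.        ]]), 'xyz': array([ 0.51490418, -0.0713817 ,  1.20553318]), 'orientation': array([-2.19977716,  2.15959796, -0.09158748])}
wrist {'camera_matrix': array([[331.33400658,   0.        , 317.83558828],
       [  0.        , 331.33400658, 243.31615498],
       [  0.        ,   0.        ,   1.        ]]), 'xyz': array([ 0.306155  , -0.57893346,  0.38313276]), 'orientation': array([ 2.39473583, -1.64071351, -0.23328888])}
```

View pics/top0.png

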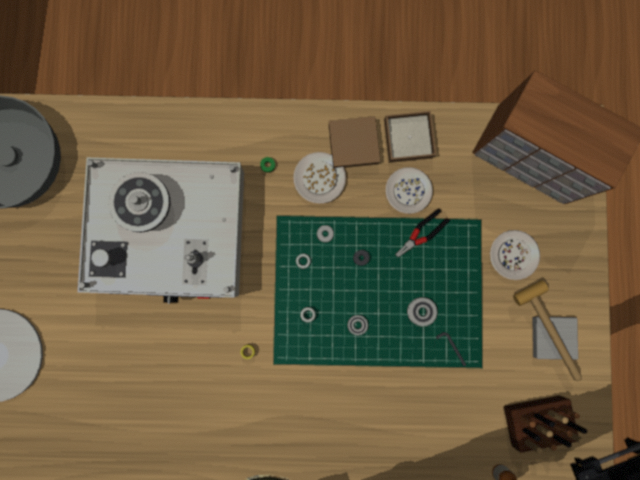

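View pics/scene0.png

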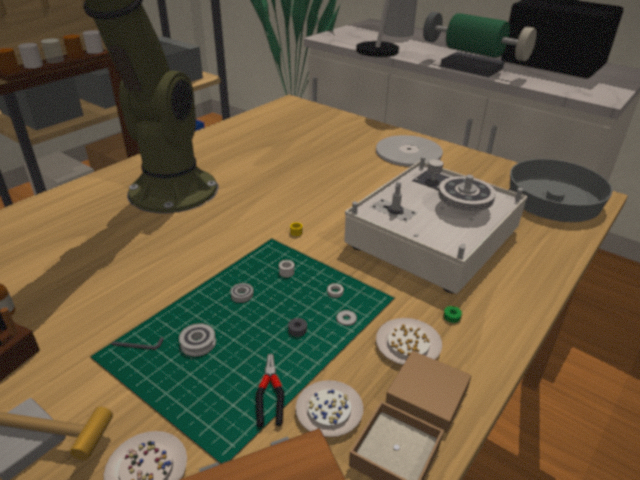

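View pics/wrist0.png

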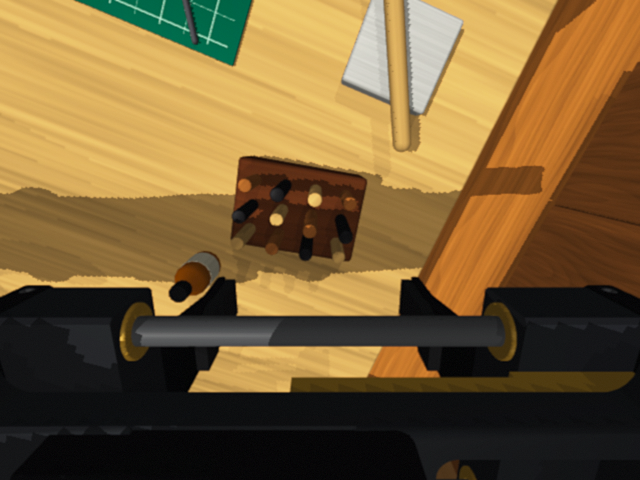

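The top view shows a mat with the tall spacer at about (308,315), the pulley at (422,312) and the dark collar at (361,257). The short spacer (303,261), washer (325,234) and bearing (357,325) are the bystanders there. The axle is near (196,258).

```bash
cat > h.py <<'E'
from bench import ctrl
import numpy as np, cv2
from scipy.spatial.transform import Rotation as R
def ray(info,uv):
    K=np.array(info["camera_matrix"]);d=np.linalg.inv(K)@[uv[0],uv[1],1]
    return np.array(info["xyz"]),R.from_rotvec(info["orientation"]).as_matrix()@d
def onplane(info,uv,z):
    o,d=ray(info,uv);return o+d*(z-o[2])/d[2]
def proj(info,p):
    K=np.array(info["camera_matrix"]);q=R.from_rotvec(info["orientation"]).as_matrix().T@(np.array(p)-info["xyz"])
    q=K@q;return q[:2]/q[2]
E
python3 - <<'E'
from h import *
im=cv2.imread("pics/top0.png")
c=im[210:375,265:490]; cv2.imwrite("pics/topmat.png",cv2.resize(c,None,fx=3.5,fy=3.5,interpolation=cv2.INTER_CUBIC))
c=im[145:310,70:260]; cv2.imwrite("pics/toplap.png",cv2.resize(c,None,fx=3.6,fy=3.6,interpolation=cv2.INTER_CUBIC))
i=ctrl.camera_info("top")
hsv=cv2.cvtColor(im,cv2.COLOR_BGR2HSV)
m=cv2.inRange(hsv,(0,0,0),(179,90,255)); m[:210]=0;m[375:]=0;m[:,:275]=0;m[:,482:]=0
# things on mat: non-green
g=cv2.inRange(hsv,(65,90,20),(100,255,255))
m=cv2.bitwise_not(g); roi=np.zeros_like(m); roi[222:360,282:476]=255; m&=roi
m=cv2.morphologyEx(m,cv2.MORPH_OPEN,np.ones((3,3)))
cs,_=cv2.findContours(m,cv2.RETR_EXTERNAL,cv2.CHAIN_APPROX_NONE)
for k in cs:
    if cv2.contourArea(k)>60:
        (x,y),r=cv2.minEnclosingCircle(k); print(round(x,1),round(y,1),round(r,1),cv2.contourArea(k),onplane(i,(x,y),0.015).round(4), "diam mm at z15",2*np.sqrt(cv2.contourArea(k)/np.pi)*1.19/541*1000)
E
```

```text
357.2 324.6 10.9 333.5 [ 0.4405 -0.188   0.015 ] diam mm at z15 45.326551090249225
307.5 314.2 8.2 187.0 [ 0.461  -0.0791  0.015 ] diam mm at z15 33.94107230085661
421.8 311.4 15.4 690.5 [ 0.4716 -0.3288  0.015 ] diam mm at z15 65.22087140749167
302.8 260.6 8.0 178.5 [ 0.578  -0.0668  0.015 ] diam mm at z15 33.16071345293698
360.9 257.0 8.1 177.0 [ 0.5884 -0.1946  0.015 ] diam mm at z15 33.02108877614958
324.8 233.2 9.1 232.5 [ 0.6395 -0.1141  0.015 ] diam mm at z15 37.84567314163889
420.0 239.0 29.4 400.5 [ 0.6306 -0.3248  0.015 ] diam mm at z15 49.6713559612928
```

Run:
```python
from h import *
im=cv2.imread("pics/scene0.png")
c=im[225:385,90:400]; cv2.imwrite("pics/scmat.png",cv2.resize(c,None,fx=2.5,fy=2.5,interpolation=cv2.INTER_CUBIC))
c=im[130:290,330:540]; cv2.imwrite("pics/sclap.png",cv2.resize(c,None,fx=3.6,fy=3.6,interpolation=cv2.INTER_CUBIC))
```

```text
(no output)
```

View pics/topmat.png

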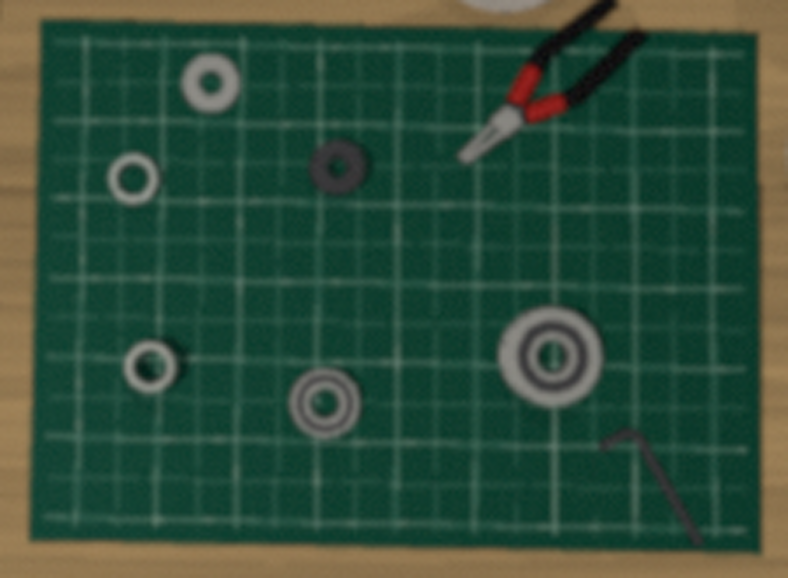

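View pics/toplap.png

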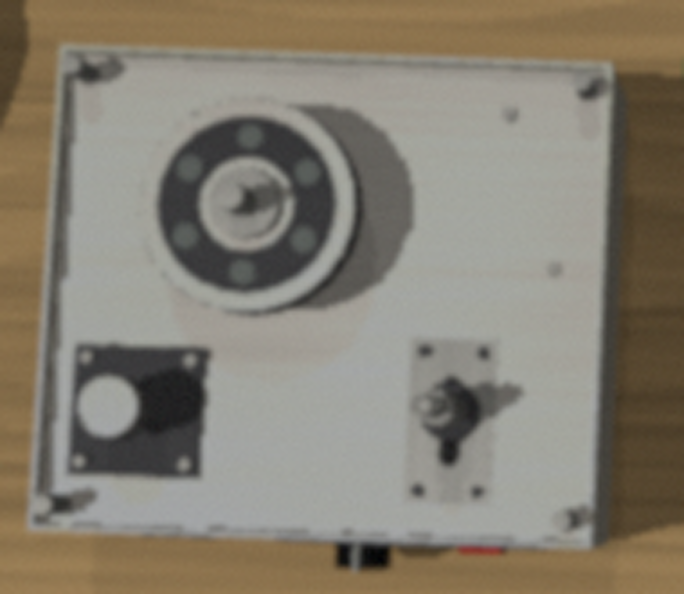

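View pics/scmat.png

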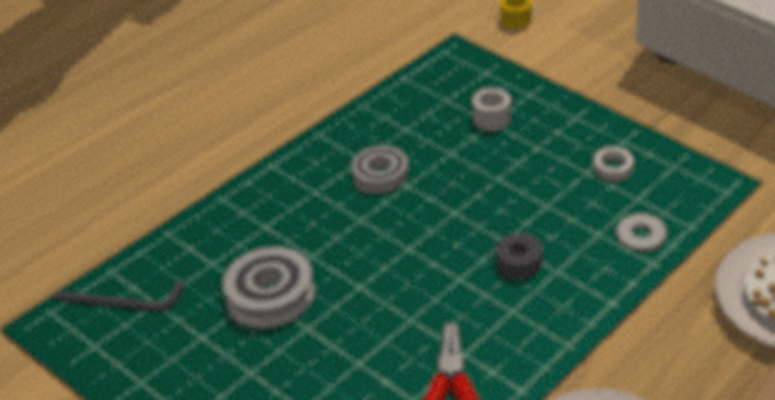

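View pics/sclap.png

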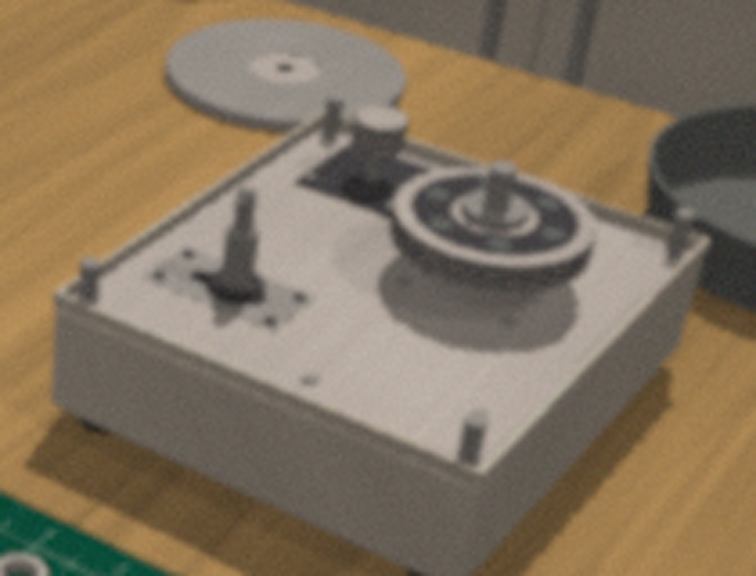

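Run:
```python
from h import *
im=cv2.imread("pics/top0.png"); i=ctrl.camera_info("top"); sc=ctrl.camera_info("scene")
# lap outline: brightness low saturation region
hsv=cv2.cvtColor(cv2.GaussianBlur(im,(3,3),0),cv2.COLOR_BGR2HSV)
m=((hsv[...,1]<50)&(hsv[...,2]>95)).astype(np.uint8)*255
m[:140]=0;m[310:]=0;m[:,:65]=0;m[:,255:]=0
m=cv2.morphologyEx(m,cv2.MORPH_CLOSE,np.ones((15,15)))
m=cv2.morphologyEx(m,cv2.MORPH_OPEN,np.ones((15,15)))
cs,_=cv2.findContours(m,cv2.RETR_EXTERNAL,cv2.CHAIN_APPROX_NONE); k=max(cs,key=cv2.contourArea)
(c,wh,a)=cv2.minAreaRect(k); print(c,wh,a)
box=cv2.boxPoints((c,wh,a)); W=np.array([onplane(i,p,0.095) for p in box]); print(W.round(4), W.mean(0).round(4)); print(np.linalg.norm(np.diff(W,axis=0),axis=1))
e=W[1]-W[0]; print(np.degrees(np.arctan2(e[1],e[0])))
cv2.imwrite("pics/m.png",m)
def tri(p,q):
    o1,d1=ray(i,p);o2,d2=ray(sc,q);d1/=np.linalg.norm(d1);d2/=np.linalg.norm(d2)
    A=np.stack([d1,-d2],1);t=np.linalg.lstsq(A,o2-o1,rcond=None)[0];a=o1+t[0]*d1;b=o2+t[1]*d2
    return (a+b)/2,np.linalg.norm(a-b)
T=lambda x,y:(70+x/3.6,145+y/3.6); S=lambda x,y:(330+x/3.6,130+y/3.6)
print("tip",tri(T(432,405),S(245,193)), onplane(i,T(432,405),.157),onplane(sc,S(245,193),.157))
print("arbor",tri(T(238,198),S(500,165)))
s=ctrl.get_state(); wi=ctrl.camera_info("wrist"); Rt=R.from_rotvec(s["tool_rot"])
print("tcp in wrist px",proj(wi,s["position"]),proj(wi,s["position"]+Rt.apply([0,0,.019])))
print("cam in tool",Rt.inv().apply(wi["xyz"]-s["position"]),(Rt.inv()*R.from_rotvec(wi["orientation"])).as_matrix().round(3))
print(s["joint_positions"])
```

```text
(159.1377410888672, 227.33206176757812) (156.85182189941406, 136.43630981445312) 2.4895527362823486
[[0.501  0.3913 0.095 ]
 [0.7842 0.3939 0.095 ]
 [0.7759 0.0668 0.095 ]
 [0.493  0.0709 0.095 ]] [0.6385 0.2307 0.095 ]
[0.28324799 0.32724168 0.28296747]
0.542149639339094
tip (array([0.57432823, 0.15355604, 0.15307429]), np.float64(0.003838113081906281)) [0.57250643 0.15162491 0.157     ] [0.57907196 0.14864812 0.157     ]
arbor (array([0.6839757 , 0.25982404, 0.16482434]), np.float64(0.004649754037036621))
tcp in wrist px [316.59027189 313.26347174] [316.72621641 296.15213588]
cam in tool [ 0.00074458 -0.075616   -0.14258128] [[ 1.    -0.002 -0.001]
 [ 0.002  0.961  0.276]
 [ 0.    -0.276  0.961]]
[ 1.21411169  0.32166575 -0.07006889  1.45139609  0.0225854   1.37080081
 -0.05688971]
```

View pics/m.png

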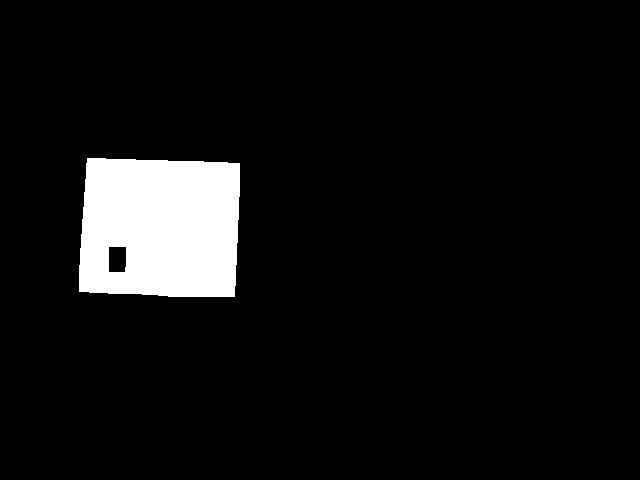

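```bash
python3 -m crank '{"dp":[[0,0,0],[0,0,0],[0,0,0],[0,0,0],[-4,-1.72,0],[-4,-1.72,0],[-4,-1.72,0],[-4,-1.72,0]],"delta_rot":[[0,0,0.0927],[0,0,0.0927],[0,0,0.0927],[0,0,0.0927],[0,0,0],[0,0,0],[0,0,0],[0,0,0]]}' 8.7 20
python3 -m crank '{"dp":[[-4.2,-1.8,0],[-4.2,-1.8,0],[-4.2,-1.8,0],[-4.2,-1.8,0],[-4.2,-1.8,1],[-4.2,-1.8,2],[-4.2,-1.8,3],[-4,-1.8,3]],"delta_rot":[[0,0,0],[0,0,0],[0,0,0],[0,0,0],[0,0,0],[0,0,0],[0,0,0],[0,0,0]]}'
```

```text
time: 0.95
position: [0.3047, -0.444, 0.2412]
tool_rot: [-2.221, 2.222, 0.001]
ft_force: [1.2, -0.3, -0.8]
grip_width: 0.998
time: 1.75
position: [0.4463, -0.1161, 0.1555]
tool_rot: [-2.222, 2.221, -0.003]
ft_force: [0.7, -0.1, -0.7]
grip_width: 1.0
```

```bash
python3 -m crank '{"dp":[[-1.6,-0.65,0],[-1.6,-0.65,0],[0,0,0],[0,0,0],[0,0,0],[0,0,0],[0,0,0],[0,0,0]],"delta_rot":[[0,0,0],[0,0,0],[0,0,0],[0,0,0],[0,0,0],[0,0,0],[0,0,0],[0,0,0]]}'
python3 - <<'E'
from h import *
s=ctrl.get_state();wi=ctrl.camera_info("wrist");im=ctrl.get_image("wrist");cv2.imwrite("pics/w1.png",im)
print(s["position"],wi["xyz"],wi["orientation"])
np.savez("w1.npz",xyz=wi["xyz"],orientation=wi["orientation"],camera_matrix=wi["camera_matrix"])
E
```

```text
time: 2.55
position: [0.4586, -0.0863, 0.1559]
tool_rot: [2.22, -2.222, 0.0]
ft_force: [0.1, -0.1, -0.5]
grip_width: 0.997
[ 0.45859964 -0.08630532  0.15594805] [ 0.53446085 -0.08711049  0.29851862] [ 2.06917599 -2.07453222 -0.2920189 ]
```

View pics/w1.png

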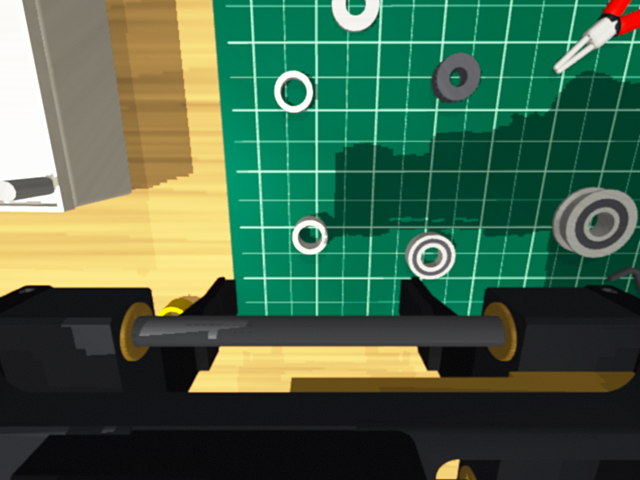

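The wrist view is sharp. It shows the tall spacer at (310,235), the pulley at (596,221) and the collar at (457,77). I'll measure their top faces.

Run:
```python
from h import *
im=cv2.imread("pics/w1.png");wi=dict(np.load("w1.npz"))
tiles=[]
for n,(u,v),r,z in (("spacer",(310,235),26,.023),("pulley",(596,221),44,.021),("collar",(457,77),30,.017)):
    c=im[v-r:v+r,u-r:u+r]
    tiles.append(cv2.resize(c,(260,260),interpolation=cv2.INTER_CUBIC))
    hsv=cv2.cvtColor(c,cv2.COLOR_BGR2HSV); m=(hsv[...,1]<90).astype(np.uint8)*255
    m=cv2.morphologyEx(m,cv2.MORPH_OPEN,np.ones((4,4)))
    cs,h=cv2.findContours(m,cv2.RETR_CCOMP,cv2.CHAIN_APPROX_NONE)
    for k,hh in zip(cs,h[0]):
        if len(k)>20:
            e=cv2.fitEllipse(k);p=(e[0][0]+u-r,e[0][1]+v-r)
            print(n,"hole" if hh[3]>=0 else "outer",np.round(p,1),np.round(e[1],1),onplane(wi,p,z).round(4),onplane(wi,p,.003).round(4))
cv2.imwrite("pics/tiles1.png",np.hstack(tiles))
```

```text
spacer outer [310.7 236.2] [35.4 38.5] [ 0.4618 -0.0807  0.023 ] [ 0.4565 -0.0803  0.003 ]
spacer hole [310.8 235.3] [17.3 22.2] [ 0.4626 -0.0809  0.023 ] [ 0.4573 -0.0804  0.003 ]
pulley outer [595.5 222.3] [69.2 86.6] [ 0.4728 -0.3245  0.021 ] [ 0.4688 -0.3399  0.003 ]
pulley hole [594.2 222.4] [ 6. 16.] [ 0.4728 -0.3235  0.021 ] [ 0.4688 -0.3388  0.003 ]
collar outer [456.7  78.5] [43.1 52.8] [ 0.586  -0.1947  0.017 ] [ 0.5886 -0.2     0.003 ]
collar hole [455.9  79.4] [12.  17.2] [ 0.5853 -0.1941  0.017 ] [ 0.5879 -0.1994  0.003 ]
```

View pics/tiles1.png

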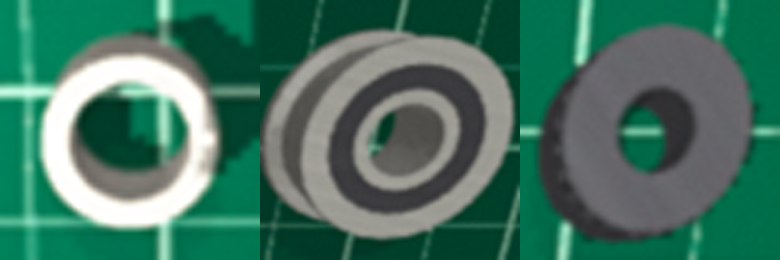

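```bash
python3 -m crank '{"dp":[[-0.3,-0.12,1.5],[-0.3,-0.12,2],[0,0,2],[0,0,2],[0,0,2],[0,0,1.5],[0,0,0],[0,0,0]],"delta_rot":[[0,0,0],[0,0,0],[0,0,0],[0,0,0],[0,0,0],[0,0,0],[0,0,0],[0,0,0]]}'
python3 - <<'E'
from h import *
s=ctrl.get_state();wi=ctrl.camera_info("wrist");im=ctrl.get_image("wrist");cv2.imwrite("pics/w2.png",im)
print(s["position"],s["tool_rot"]); print(proj(wi,s["position"]+[0,0,-.019]))
for z,uv in ((.023,(310,237)),): pass
E
```

```text
time: 3.4
position: [0.4612, -0.0798, 0.0461]
tool_rot: [-2.221, 2.221, 0.0]
ft_force: [-0.6, 0.4, 0.5]
grip_width: 1.0
[ 0.4612233  -0.07980865  0.0461045 ] [-2.22144701e+00  2.22139418e+00  3.14580065e-04]
[316.7871527  296.56437165]
```

View pics/w2.png

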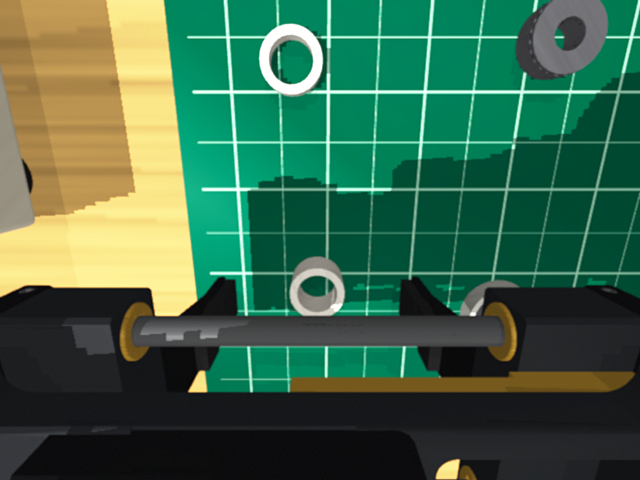

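```bash
python3 -m crank '{"dp":[[0,0,0.7],[0,0,0.7],[0,0,0.6],[0,0,0],[0,0,0],[0,0,0],[0,0,0],[0,0,0]],"delta_rot":[[0,0,0],[0,0,0],[0,0,0],[0,0,0],[0,0,0],[0,0,0],[0,0,0],[0,0,0]]}'
python3 -m crank '{"dp":[[0,0,0],[0,0,0],[0,0,0],[0,0,0],[0,0,0],[0,0,0],[0,0,0],[0,0,0]],"delta_rot":[[0,0,0],[0,0,0],[0,0,0],[0,0,0],[0,0,0],[0,0,0],[0,0,0],[0,0,0]]}' 2.4 20
```

```text
time: 4.25
position: [0.4613, -0.0799, 0.0261]
tool_rot: [-2.221, 2.221, -0.001]
ft_force: [0.1, -0.5, 0.4]
grip_width: 0.998
time: 5.05
position: [0.4611, -0.0798, 0.0259]
tool_rot: [2.221, -2.221, 0.0]
ft_force: [0.4, -1.2, 0.1]
grip_width: 0.355
```

```bash
python3 -m crank '{"dp":[[0,0,-2],[0,0,-4],[0,0,-4],[0,0,-4],[-1,-0.3,-4],[-3,-1,-2],[-4,-1.2,0],[-4,-1.2,0]],"delta_rot":[[0,0,0],[0,0,0],[0,0,0],[0,0,0],[0,0,0],[0,0,0],[0,0,0],[0,0,0]]}'
python3 -m crank '{"dp":[[-4,-1.2,0],[-4,-1.2,0],[-3,-1.2,0],[0,0,0],[0,0,0],[0,0,0],[0,0,0],[0,0,0]],"delta_rot":[[0,0,0],[0,0,0],[0,0,0],[0,0,0],[0,0,0],[0,0,0],[0,0,0],[0,0,0]]}'
python3 - <<'E'
from h import *
s=ctrl.get_state();wi=ctrl.camera_info("wrist");im=ctrl.get_image("wrist");cv2.imwrite("pics/w3.png",im)
print(s["position"],s["tool_rot"],s["grip_width"]); np.savez("w3.npz",**wi)
E
```

```text
time: 5.85
position: [0.4989, 0.041, 0.227]
tool_rot: [-2.218, 2.223, -0.004]
ft_force: [0.5, -0.5, -0.8]
grip_width: 0.342
time: 6.65
position: [0.5342, 0.1488, 0.2259]
tool_rot: [2.219, -2.224, 0.001]
ft_force: [-0.2, -0.1, -0.9]
grip_width: 0.344
[0.53417053 0.1487891  0.22593696] [ 2.21867839e+00 -2.22352466e+00  1.24355744e-03] 0.34354583544062034
```

View pics/w3.png

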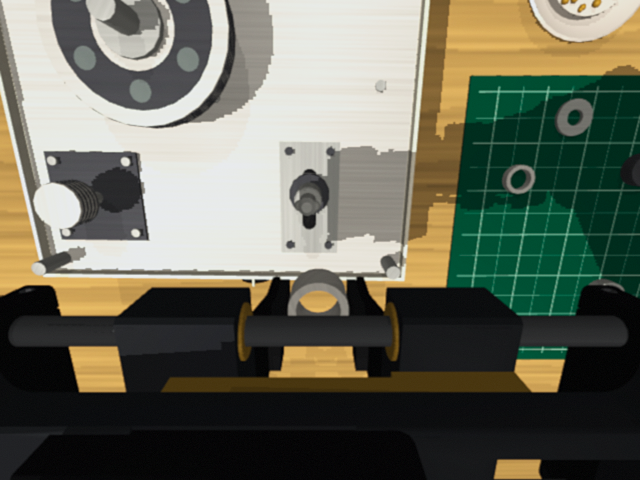

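The view shows the spacer gripped at (318,292) and the axle at about (308,200), with its slot running vertically. I'll zoom in and measure.

Run:
```python
from h import *
im=cv2.imread("pics/w3.png")
c=im[135:260,270:350]; cv2.imwrite("pics/z3.png",cv2.resize(c,None,fx=4.8,fy=4.8,interpolation=cv2.INTER_CUBIC))
c=im[255:325,265:375]; cv2.imwrite("pics/z3b.png",cv2.resize(c,None,fx=6,fy=6,interpolation=cv2.INTER_CUBIC))
```

```text
(no output)
```

View pics/z3.png

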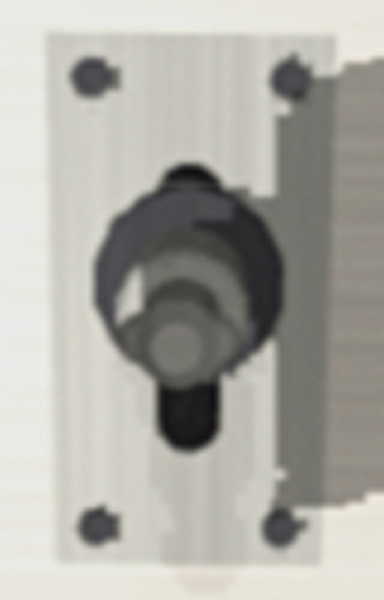

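View pics/z3b.png

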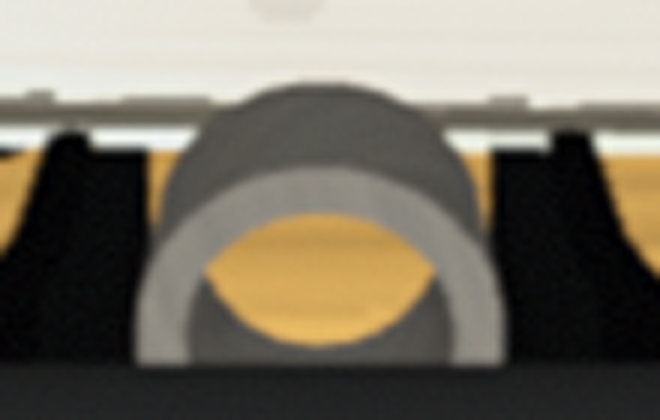

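Run:
```python
from h import *
wi=dict(np.load("w3.npz"))
print("tip",onplane(wi,(307.7,207.1),.157)); print("foot",onplane(wi,(309.4,193.1),.093))
# slot ends midpoints at plate level; plate holes
Z=lambda x,y:(270+x/4.8,135+y/4.8)
for p in ((92,77),(291,80),(98,526),(280,526)): print(onplane(wi,Z(*p),.087))
print("balls",onplane(wi,Z(123,325),.1486),onplane(wi,Z(240,330),.1486))
# spacer top plane
print("spacer top at", .2259-.0029, onplane(wi,(265+320/6,255+0/6),.2))
tcp=np.array([.5342,.1488,.2259])
for dz in (-.0029,-.0229): print(proj(wi,tcp+[0,0,dz]),proj(wi,tcp+[0.015,0,dz]),proj(wi,tcp+[0,0.015,dz]),proj(wi,tcp+[0,-0.015,dz]))
```

```text
tip [0.57359934 0.15457098 0.157     ]
foot [0.57428496 0.1550003  0.093     ]
[0.60789016 0.17134105 0.087     ]
[0.60726805 0.1374047  0.087     ]
[0.5281554  0.17244074 0.087     ]
[0.52802267 0.13888985 0.087     ]
balls [0.5751396 0.162849  0.1486   ] [0.57437752 0.14659187 0.1486    ]
spacer top at 0.22299999999999998 [0.55515279 0.1478718  0.2       ]
[316.66079912 310.77234451] [316.50927381 282.05603344] [285.75007034 310.8865141 ] [347.57455486 310.65816375]
[316.76624847 293.41384839] [316.63376761 267.42824334] [289.15665677 293.5165842 ] [344.37825512 293.31110359]
```

```bash
python3 -m crank '{"dp":[[-0.3,-1.3,0],[-0.4,-1.3,0],[0,-1.4,1],[0,0,1],[0,0,1],[0,0,0],[0,0,0],[0,0,0]],"delta_rot":[[0,0,0],[0,0,0],[0,0,0],[0,0,0],[0,0,0],[0,0,0],[0,0,0],[0,0,0]]}'
python3 - <<'E'
from h import *
s=ctrl.get_state();wi=ctrl.camera_info("wrist");im=ctrl.get_image("wrist");cv2.imwrite("pics/w4.png",im)
print(s["position"],s["tool_rot"],s["ft_force"]); np.savez("w4.npz",**wi)
c=im[230:345,220:420]; cv2.imwrite("pics/z4.png",cv2.resize(c,None,fx=4,fy=4,interpolation=cv2.INTER_CUBIC))
E
```

```text
time: 7.5
position: [0.574, 0.1573, 0.1964]
tool_rot: [-2.221, 2.221, -0.001]
ft_force: [0.2, 0.4, 0.3]
grip_width: 0.345
[0.57403323 0.15727887 0.19643548] [-2.22127579e+00  2.22099752e+00 -1.20145879e-03] [0.21833995 0.39867575 0.34097271]
```

View pics/z4.png

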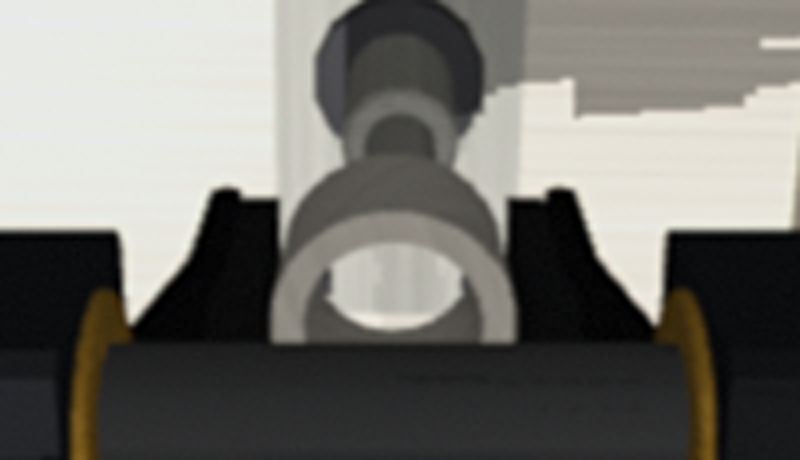

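```bash
python3 -m crank '{"dp":[[0.09,-0.03,0.5],[0,0,0.5],[0,0,0.5],[0,0,0.5],[0,0,0.5],[0,0,0.5],[0,0,0],[0,0,0]],"delta_rot":[[0,0,0],[0,0,0],[0,0,0],[0,0,0],[0,0,0],[0,0,0],[0,0,0],[0,0,0]]}'
python3 - <<'E'
from h import *
s=ctrl.get_state();wi=ctrl.camera_info("wrist");im=ctrl.get_image("wrist");cv2.imwrite("pics/w5.png",im)
print(s["position"],s["tool_rot"],s["ft_force"]); np.savez("w5.npz",**wi)
c=im[230:345,220:420]; cv2.imwrite("pics/z5.png",cv2.resize(c,None,fx=4,fy=4,interpolation=cv2.INTER_CUBIC))
E
```

```text
time: 8.35
position: [0.5744, 0.1563, 0.1657]
tool_rot: [2.221, -2.221, -0.0]
ft_force: [0.6, 0.3, -0.6]
grip_width: 0.341
[0.574386   0.15634773 0.1657383 ] [ 2.22148390e+00 -2.22120558e+00 -1.93289723e-04] [ 0.55275317  0.31620936 -0.6300339 ]
```

View pics/z5.png

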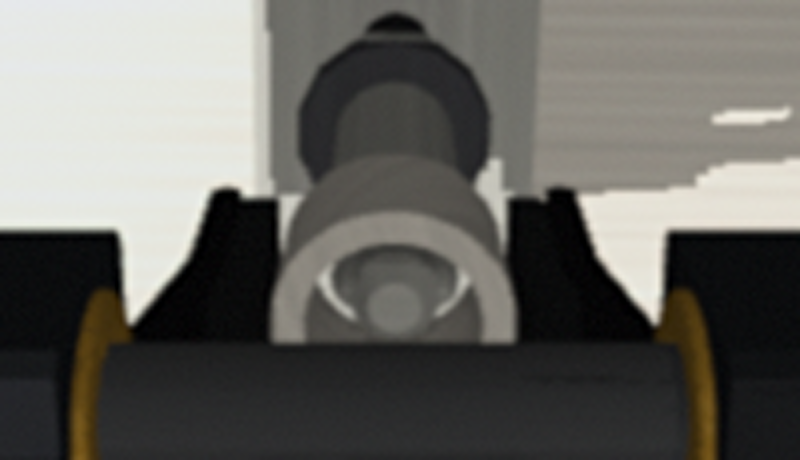

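Run:
```python
from h import *
wi=dict(np.load("w5.npz")); t=np.array([.574386,.156348,.165738])
for dz in (-.0029,-.0229): print(proj(wi,t+[0,0,dz]),proj(wi,t+[.015,0,dz]),proj(wi,t+[.011,0,dz]))
print("tip here",proj(wi,[t[0],t[1],.157]),proj(wi,[t[0]+.001,t[1],.157]), onplane(wi,(318.75,306.75),.157))
```

```text
[316.63121174 310.85783058] [316.54923467 282.14518126] [316.57151642 289.94941455]
[316.77208283 293.47260205] [316.70238725 267.48904942] [316.72129194 274.53699805]
tip here [316.67569619 305.36790149] [316.67061693 303.55383186] [0.57362042 0.1553071  0.157     ]
```

```bash
python3 -m crank '{"dp":[[0,0.03,0.3],[0,0,0.3],[0,0,0.3],[0,0,0.2],[0,0,0.1],[0,0,0.1],[0,0,0.1],[0,0,0.1]],"delta_rot":[[0,0,0],[0,0,0],[0,0,0],[0,0,0],[0,0,0],[0,0,0],[0,0,0],[0,0,0]]}'
```

```text
time: 9.2
position: [0.5742, 0.1563, 0.1508]
tool_rot: [-2.221, 2.221, -0.0]
ft_force: [0.7, 0.2, -0.8]
grip_width: 0.344
```

```bash
python3 -m crank '{"dp":[[0,0,0.1],[0,0,0.1],[0,0,0.1],[0,0,0.1],[0,0,0.1],[0,0,0.1],[0,0,0],[0,0,0]],"delta_rot":[[0,0,0],[0,0,0],[0,0,0],[0,0,0],[0,0,0],[0,0,0],[0,0,0],[0,0,0]]}'
```

```text
time: 10.0
position: [0.5741, 0.1563, 0.1448]
tool_rot: [2.221, -2.221, 0.0]
ft_force: [0.4, -0.0, -0.0]
grip_width: 0.337
```

The spacer's underside is now below the journal top with no force, so it is on the journal. I'll continue down.

```bash
python3 -m crank '{"dp":[[0,0,0.35],[0,0,0.35],[0,0,0.35],[0,0,0.35],[0,0,0.35],[0,0,0.35],[0,0,0.35],[0,0,0.1]],"delta_rot":[[0,0,0],[0,0,0],[0,0,0],[0,0,0],[0,0,0],[0,0,0],[0,0,0],[0,0,0]]}'
```

```text
time: 10.8
position: [0.5739, 0.1562, 0.1188]
tool_rot: [2.221, -2.221, -0.001]
ft_force: [-0.2, -0.2, -1.2]
grip_width: 0.341
```

```bash
python3 -m crank '{"dp":[[0,0,0.08],[0,0,0.08],[0,0,0.05],[0,0,0.03],[0,0,0],[0,0,0],[0,0,0],[0,0,0]],"delta_rot":[[0,0,0],[0,0,0],[0,0,0],[0,0,0],[0,0,0],[0,0,0],[0,0,0],[0,0,0]]}'
```

```text
time: 11.6
position: [0.5741, 0.1563, 0.117]
tool_rot: [2.221, -2.221, 0.0]
ft_force: [-0.5, 0.2, 0.8]
grip_width: 0.34
```

```bash
python3 -m crank '{"dp":[[0,0,0.04],[0,0,0.03],[0,0,0.03],[0,0,0.03],[0,0,0],[0,0,0],[0,0,0],[0,0,0]],"delta_rot":[[0,0,0],[0,0,0],[0,0,0],[0,0,0],[0,0,0],[0,0,0],[0,0,0],[0,0,0]]}'
```

```text
time: 12.4
position: [0.5741, 0.1563, 0.1159]
tool_rot: [2.221, -2.221, 0.0]
ft_force: [-1.4, -0.7, 3.3]
grip_width: 0.339
```

Contact is felt at 3 to 4 N at the expected height. I'll release and lift.

```bash
python3 -m crank '{"dp":[[0,0,0],[0,0,0],[0,0,0],[0,0,0],[0,0,0],[0,0,-0.5],[0,0,-1],[0,0,-1.5]],"delta_rot":[[0,0,0],[0,0,0],[0,0,0],[0,0,0],[0,0,0],[0,0,0],[0,0,0],[0,0,0]]}' 6 20
python3 -m crank '{"dp":[[0,0,-3],[0,0,-4],[0,4,-3],[0,2,0],[0,0,0],[0,0,0],[0,0,0],[0,0,0]],"delta_rot":[[0,0,0],[0,0,0],[0,0,0],[0,0,0],[0,0,0],[0,0,0],[0,0,0],[0,0,0]]}' 8.7 20
python3 - <<'E'
from h import *
s=ctrl.get_state();wi=ctrl.camera_info("wrist");im=ctrl.get_image("wrist");cv2.imwrite("pics/w6.png",im)
print(s["position"],s["tool_rot"],s["ft_force"]); np.savez("w6.npz",**wi)
c=im[90:240,230:420]; cv2.imwrite("pics/z6.png",cv2.resize(c,None,fx=4,fy=4,interpolation=cv2.INTER_CUBIC))
E
```

```text
time: 13.2
position: [0.5738, 0.1562, 0.1462]
tool_rot: [2.221, -2.221, -0.001]
ft_force: [0.5, -0.0, -0.4]
grip_width: 0.688
time: 14.0
position: [0.5146, 0.156, 0.2453]
tool_rot: [2.221, -2.222, -0.001]
ft_force: [0.3, -0.0, -0.4]
grip_width: 0.997
[0.51460887 0.15600308 0.24530625] [ 2.22065694e+00 -2.22191360e+00 -1.35017229e-03] [ 0.26389452 -0.00485568 -0.39266777]
```

View pics/z6.png

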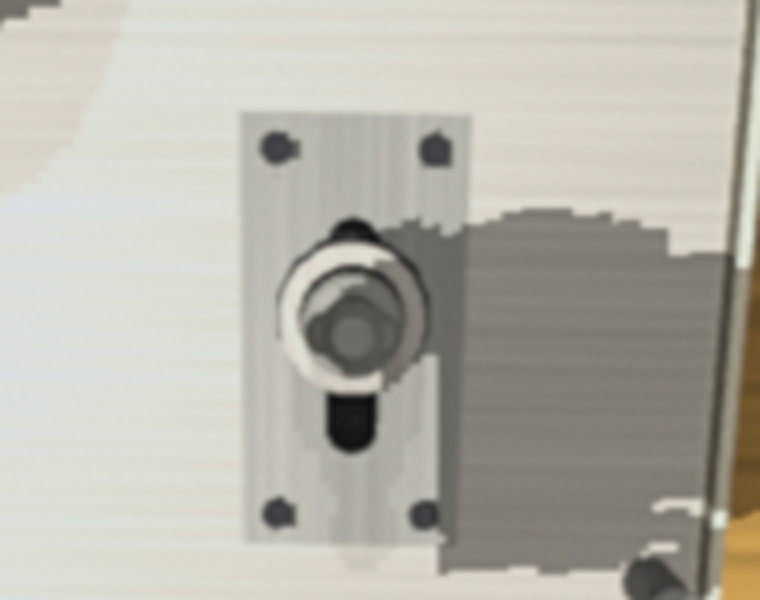

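The spacer is seated: its top ring shows at about (318,168), with the foot hidden under it. Next is the pulley.

```bash
python3 -m crank '{"dp":[[2.5,0.25,0],[4,0.4,0],[4.5,0.4,0],[4.5,0.4,0],[4.5,0.4,0],[4.5,0.4,0],[4.5,0.4,0],[4.5,0.4,0]],"delta_rot":[[0,0,0],[0,0,0],[0,0,0],[0,0,0],[0,0,0],[0,0,0],[0,0,0],[0,0,0]]}'
python3 -m crank '{"dp":[[4.5,0.4,0],[4.5,0.4,1],[3.5,0.3,2],[2,0,3],[0,0,3],[0,0,0],[0,0,0],[0,0,0]],"delta_rot":[[0,0,0],[0,0,0],[0,0,0],[0,0,0],[0,0,0],[0,0,0],[0,0,0],[0,0,0]]}'
python3 - <<'E'
from h import *
s=ctrl.get_state();wi=ctrl.camera_info("wrist");im=ctrl.get_image("wrist");cv2.imwrite("pics/w7.png",im)
print(s["position"],s["tool_rot"],s["ft_force"]); np.savez("w7.npz",**wi)
w1=dict(np.load("w1.npz")); print(onplane(w1,(602.2-1.9,223.4-1),.021),onplane(w1,(459.1-1.9,75.2),.017))
E
```

```text
time: 14.85
position: [0.4834, -0.1806, 0.2454]
tool_rot: [2.221, -2.222, -0.001]
ft_force: [0.3, 0.7, 0.2]
grip_width: 0.998
time: 15.65
position: [0.4741, -0.3235, 0.1575]
tool_rot: [-2.223, 2.219, -0.004]
ft_force: [0.3, -0.7, 0.3]
grip_width: 0.998
[ 0.4740542  -0.32354057  0.15748352] [-2.22252214  2.2194468  -0.00408459] [ 0.27329038 -0.74348114  0.3176984 ]
[ 0.47278918 -0.32865765  0.021     ] [ 0.58831061 -0.194745    0.017     ]
```

View pics/w7.png

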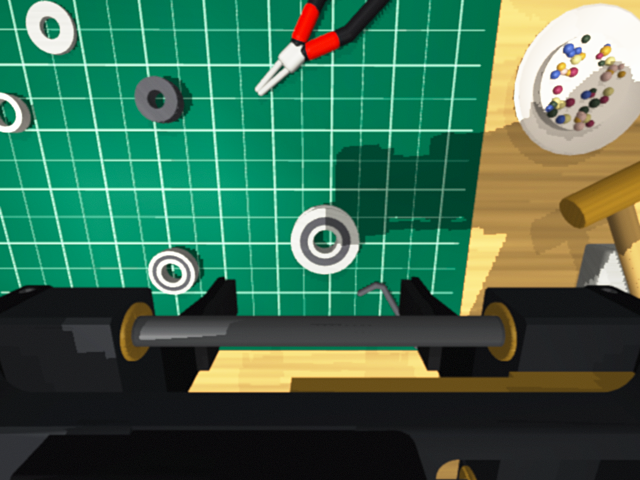

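Run:
```python
from h import *
im=cv2.imread("pics/w7.png");wi=dict(np.load("w7.npz"))
u,v,r=324,240,45
c=im[v-r:v+r,u-r:u+r]; cv2.imwrite("pics/z7.png",cv2.resize(c,None,fx=6,fy=6,interpolation=cv2.INTER_CUBIC))
hsv=cv2.cvtColor(c,cv2.COLOR_BGR2HSV)
# dark bearing seal ring is a concentric feature of the top face
t=onplane(wi,(324-1.9,240-1),.021);print(t)
```

```text
[ 0.47403379 -0.3279765   0.021     ]
```

View pics/z7.png

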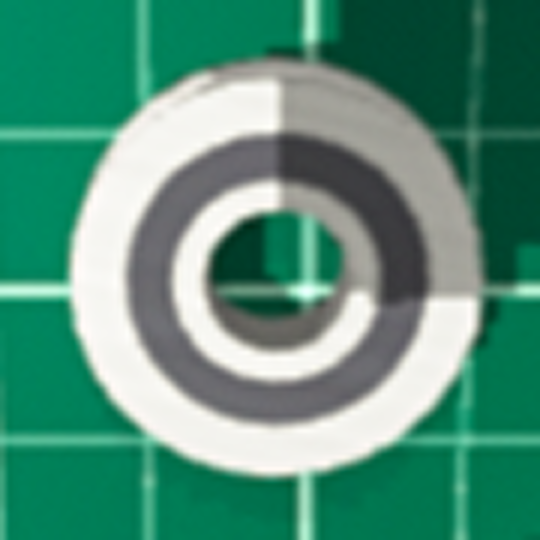

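```bash
python3 -m crank '{"dp":[[0.53,0.11,1.4],[0,0,2],[0,0,2],[0,0,2],[0,0,2],[0,0,1.5],[0,0,0],[0,0,0]],"delta_rot":[[0,0,0],[0,0,0],[0,0,0],[0,0,0],[0,0,0],[0,0,0],[0,0,0],[0,0,0]]}'
python3 - <<'E'
from h import *
s=ctrl.get_state();wi=ctrl.camera_info("wrist");im=ctrl.get_image("wrist");cv2.imwrite("pics/w8.png",im)
print(s["position"],s["tool_rot"],s["ft_force"]); np.savez("w8.npz",**wi)
print(proj(wi,[*s["position"][:2],.021]),proj(wi,s["position"]+[.03,0,.021-s["position"][2]]))
E
```

```text
time: 16.5
position: [0.4717, -0.3292, 0.0469]
tool_rot: [-2.221, 2.221, -0.0]
ft_force: [-0.1, -0.8, 0.1]
grip_width: 1.002
[ 0.47172221 -0.3291601   0.04691095] [-2.22149491e+00  2.22133615e+00 -4.83236253e-04] [-0.09696574 -0.79306562  0.1032994 ]
[316.77028416 291.19877511] [316.63064719 238.75252691]
```

View pics/w8.png

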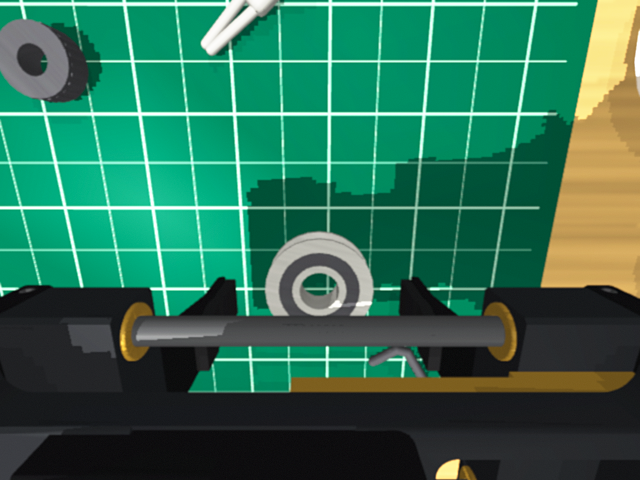

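```bash
python3 -m crank '{"dp":[[0,0,0.8],[0,0,0.8],[0,0,0.5],[0,0,0.2],[0,0,0],[0,0,0],[0,0,0],[0,0,0]],"delta_rot":[[0,0,0],[0,0,0],[0,0,0],[0,0,0],[0,0,0],[0,0,0],[0,0,0],[0,0,0]]}'
python3 -m crank '{"dp":[[0,0,0],[0,0,0],[0,0,0],[0,0,0],[0,0,0],[0,0,0],[0,0,0],[0,0,0]],"delta_rot":[[0,0,0],[0,0,0],[0,0,0],[0,0,0],[0,0,0],[0,0,0],[0,0,0],[0,0,0]]}' 5.2 25
```

```text
time: 17.35
position: [0.4717, -0.3291, 0.024]
tool_rot: [2.222, -2.221, 0.001]
ft_force: [0.3, 0.2, -0.2]
grip_width: 1.003
time: 18.15
position: [0.4715, -0.3291, 0.0237]
tool_rot: [2.221, -2.221, 0.0]
ft_force: [0.5, -0.4, 0.1]
grip_width: 0.676
```

```bash
python3 -m crank '{"dp":[[0,0,-2],[0,0,-4],[0,0,-4],[-0.5,0,-4],[-2,-0.5,-4],[-3.5,-0.6,-3],[-4.5,-0.6,0],[-4.5,-0.6,0]],"delta_rot":[[0,0,0],[0,0,0],[0,0,0],[0,0,0],[0,0,0],[0,0,0],[0,0,0],[0,0,0]]}'
python3 -m crank '{"dp":[[-4.5,-0.6,0],[-4.5,-0.6,0],[-4.5,-0.6,0],[-4.5,-0.6,0],[-4.5,-0.6,0],[-4.5,-0.6,0],[-4.5,-0.3,0],[-2,0,0]],"delta_rot":[[0,0,0],[0,0,0],[0,0,0],[0,0,0],[0,0,0],[0,0,0],[0,0,0],[0,0,0]]}'
```

```text
time: 18.95
position: [0.4949, -0.1777, 0.2348]
tool_rot: [-2.22, 2.222, -0.003]
ft_force: [-0.3, 0.1, -1.6]
grip_width: 0.677
time: 19.75
position: [0.5323, 0.1617, 0.2336]
tool_rot: [-2.227, 2.213, 0.004]
ft_force: [-0.7, 1.1, -1.1]
grip_width: 0.671
```

```bash
python3 -m crank '{"dp":[[0.25,-1.4,0],[0.25,-1.4,0.5],[0,-1.4,1],[0,0,1],[0,0,1],[0,0,1],[0,0,0],[0,0,0]],"delta_rot":[[0,0,0],[0,0,0],[0,0,0],[0,0,0],[0,0,0],[0,0,0],[0,0,0],[0,0,0]]}'
python3 - <<'E'
from h import *
s=ctrl.get_state();wi=ctrl.camera_info("wrist");im=ctrl.get_image("wrist");cv2.imwrite("pics/w9.png",im)
print(s["position"],s["tool_rot"],s["ft_force"]); np.savez("w9.npz",**wi)
c=im[220:345,220:420]; cv2.imwrite("pics/z9.png",cv2.resize(c,None,fx=4,fy=4,interpolation=cv2.INTER_CUBIC))
E
```

```text
time: 20.55
position: [0.575, 0.151, 0.1886]
tool_rot: [2.221, -2.221, 0.0]
ft_force: [-0.5, 0.1, -1.8]
grip_width: 0.674
[0.57504906 0.15103182 0.1886355 ] [ 2.22148891e+00 -2.22071654e+00  1.76875914e-04] [-0.50650594  0.07290011 -1.83382347]
```

View pics/z9.png

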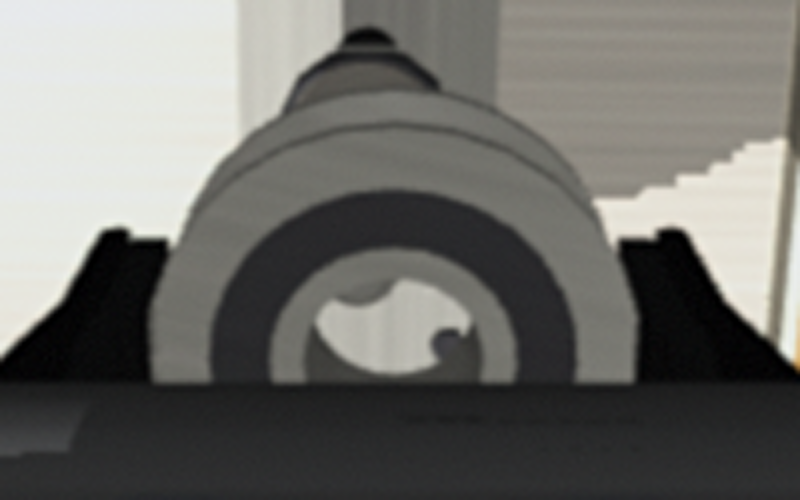

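```bash
python3 -m crank '{"dp":[[-0.27,0.05,0],[-0.26,0.04,0],[0,0,0],[0,0,0.3],[0,0,0.4],[0,0,0],[0,0,0],[0,0,0]],"delta_rot":[[0,0,0],[0,0,0],[0,0,0],[0,0,0],[0,0,0],[0,0,0],[0,0,0],[0,0,0]]}'
python3 - <<'E'
from h import *
s=ctrl.get_state();wi=ctrl.camera_info("wrist");im=ctrl.get_image("wrist");cv2.imwrite("pics/w10.png",im)
print(s["position"],s["tool_rot"],s["ft_force"]); np.savez("w10.npz",**wi)
c=im[220:345,220:420]; cv2.imwrite("pics/z10.png",cv2.resize(c,None,fx=4,fy=4,interpolation=cv2.INTER_CUBIC))
t=s["position"]
for dx,dz in ((.03,-.0027),(.03,-.0207)): print(proj(wi,t+[dx,0,dz]))
E
```

```text
time: 21.4
position: [0.5747, 0.1562, 0.1816]
tool_rot: [2.221, -2.222, 0.0]
ft_force: [-0.7, 0.2, -1.1]
grip_width: 0.674
[0.57465885 0.15624222 0.1816381 ] [ 2.22127227e+00 -2.22154652e+00  5.19396740e-05] [-0.73514236  0.21423365 -1.11277426]
[316.51352377 252.00468955]
[316.65966124 241.40978851]
```

View pics/z10.png

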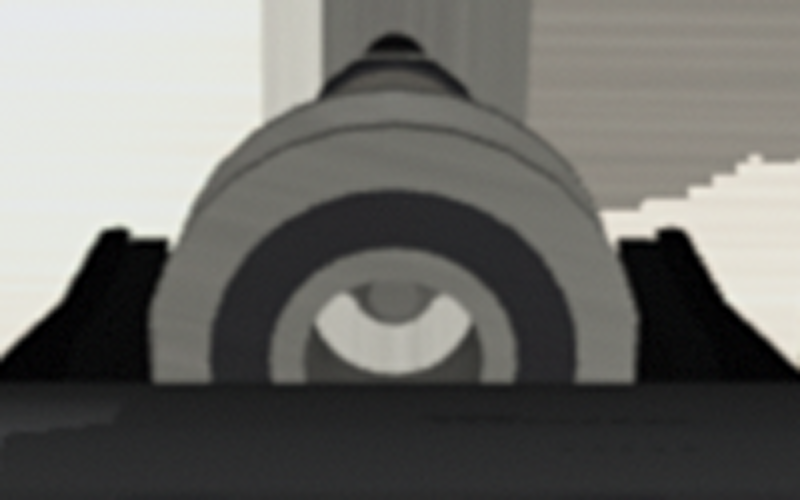

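Run:
```python
from h import *
wi=dict(np.load("w10.npz")); t=np.array([.574659,.156242,.181638])
for dx in (.011,.0155,.022,.03): print(dx,proj(wi,t+[dx,0,-.0027]))
print(proj(wi,[.5741,.1563,.157]),proj(wi,[.5751,.1563,.157]))
```

```text
0.011 [316.62768474 290.12415022]
0.0155 [316.60144785 281.32700272]
0.022 [316.56280523 268.37024947]
0.03 [316.51399495 252.00431075]
[316.73281552 293.08377407] [316.72795572 291.40519107]
```

```bash
python3 -m crank '{"dp":[[0,0.13,0],[0,0,0.4],[0,0,0.5],[0,0,0.5],[0,0,0],[0,0,0],[0,0,0],[0,0,0]],"delta_rot":[[0,0,0],[0,0,0],[0,0,0],[0,0,0],[0,0,0],[0,0,0],[0,0,0],[0,0,0]]}'
python3 - <<'E'
from h import *
s=ctrl.get_state();wi=ctrl.camera_info("wrist");im=ctrl.get_image("wrist");cv2.imwrite("pics/w11.png",im)
print(s["position"],s["tool_rot"],s["ft_force"]); np.savez("w11.npz",**wi)
c=im[220:345,220:420]; cv2.imwrite("pics/z11.png",cv2.resize(c,None,fx=4,fy=4,interpolation=cv2.INTER_CUBIC))
E
```

```text
time: 22.25
position: [0.5734, 0.1564, 0.1679]
tool_rot: [-2.221, 2.221, -0.0]
ft_force: [0.2, 0.2, -1.7]
grip_width: 0.673
[0.57344986 0.15637524 0.16786824] [-2.22129988e+00  2.22120541e+00 -4.62693505e-04] [ 0.24444274  0.24009021 -1.67394813]
```

View pics/z11.png

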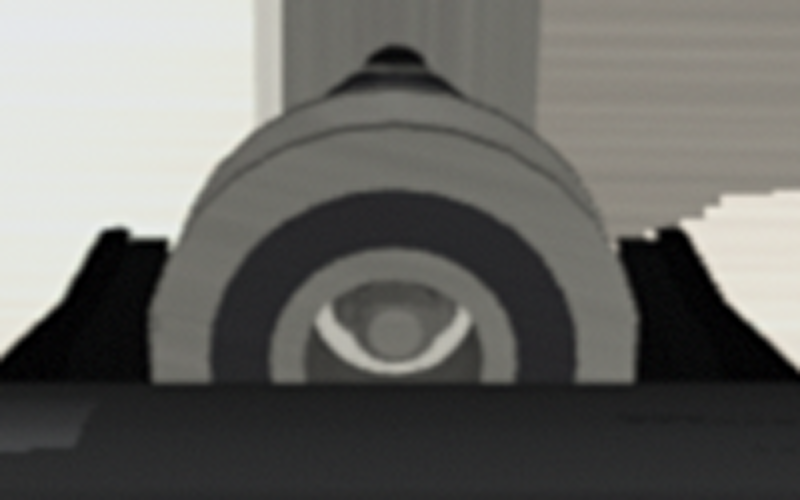

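```bash
python3 -m crank '{"dp":[[0,0,0.4],[0,0,0.4],[0,0,0.4],[0,0,0.2],[0,0,0.1],[0,0,0.1],[0,0,0.1],[0,0,0]],"delta_rot":[[0,0,0],[0,0,0],[0,0,0],[0,0,0],[0,0,0],[0,0,0],[0,0,0],[0,0,0]]}'
```

```text
time: 23.1
position: [0.5733, 0.1563, 0.1506]
tool_rot: [2.221, -2.221, 0.0]
ft_force: [0.2, -0.2, -1.0]
grip_width: 0.678
```

```bash
python3 -m crank '{"dp":[[0,0,0.1],[0,0,0.1],[0,0,0.1],[0,0,0.1],[0,0,0.1],[0,0,0.1],[0,0,0],[0,0,0]],"delta_rot":[[0,0,0],[0,0,0],[0,0,0],[0,0,0],[0,0,0],[0,0,0],[0,0,0],[0,0,0]]}'
```

```text
time: 23.9
position: [0.5733, 0.1563, 0.1446]
tool_rot: [2.221, -2.221, -0.0]
ft_force: [-0.2, -0.2, -1.8]
grip_width: 0.673
```

The pulley is on the journal without force. I'll continue down onto the spacer.

```bash
python3 -m crank '{"dp":[[0,0,0.2],[0,0,0.2],[0,0,0.2],[0,0,0.15],[0,0,0.1],[0,0,0.05],[0,0,0.04],[0,0,0]],"delta_rot":[[0,0,0],[0,0,0],[0,0,0],[0,0,0],[0,0,0],[0,0,0],[0,0,0],[0,0,0]]}'
```

```text
time: 24.7
position: [0.5733, 0.1563, 0.1352]
tool_rot: [2.221, -2.221, 0.0]
ft_force: [0.8, -0.3, -1.9]
grip_width: 0.672
```

```bash
python3 -m crank '{"dp":[[0,0,0.04],[0,0,0.04],[0,0,0.04],[0,0,0.04],[0,0,0.0],[0,0,0],[0,0,0],[0,0,0]],"delta_rot":[[0,0,0],[0,0,0],[0,0,0],[0,0,0],[0,0,0],[0,0,0],[0,0,0],[0,0,0]]}'
```

```text
time: 25.5
position: [0.5733, 0.1563, 0.1337]
tool_rot: [2.221, -2.221, 0.0]
ft_force: [0.3, 0.3, -1.1]
grip_width: 0.673
```

```bash
python3 -m crank '{"dp":[[0,0,0.04],[0,0,0.03],[0,0,0.03],[0,0,0],[0,0,0.0],[0,0,0],[0,0,0],[0,0,0]],"delta_rot":[[0,0,0],[0,0,0],[0,0,0],[0,0,0],[0,0,0],[0,0,0],[0,0,0],[0,0,0]]}'
```

```text
time: 26.3
position: [0.5734, 0.1563, 0.1336]
tool_rot: [2.221, -2.221, 0.001]
ft_force: [-2.3, -1.7, 6.5]
grip_width: 0.674
```

Contact at 6 to 7 N at the expected height. I'll release and lift.

```bash
python3 -m crank '{"dp":[[0,0,0],[0,0,0],[0,0,0],[0,0,0],[0,0,0],[0,0,-0.5],[0,0,-1.5],[0,0,-3]],"delta_rot":[[0,0,0],[0,0,0],[0,0,0],[0,0,0],[0,0,0],[0,0,0],[0,0,0],[0,0,0]]}' 8.7 20
python3 -m crank '{"dp":[[0,0,-4],[0,3,-3],[0,3,0],[0,0,0],[0,0,0],[0,0,0],[0,0,0],[0,0,0]],"delta_rot":[[0,0,0],[0,0,0],[0,0,0],[0,0,0],[0,0,0],[0,0,0],[0,0,0],[0,0,0]]}'
python3 - <<'E'
from h import *
s=ctrl.get_state();wi=ctrl.camera_info("wrist");im=ctrl.get_image("wrist");cv2.imwrite("pics/w12.png",im)
print(s["position"],s["tool_rot"],s["ft_force"]); np.savez("w12.npz",**wi)
c=im[90:240,220:420]; cv2.imwrite("pics/z12.png",cv2.resize(c,None,fx=4,fy=4,interpolation=cv2.INTER_CUBIC))
E
```

```text
time: 27.1
position: [0.572, 0.1558, 0.1821]
tool_rot: [2.219, -2.219, -0.004]
ft_force: [1.1, -0.9, -0.5]
grip_width: 0.998
time: 27.9
position: [0.5137, 0.1562, 0.2522]
tool_rot: [2.221, -2.222, -0.002]
ft_force: [-0.0, 0.3, -0.4]
grip_width: 1.0
[0.51368349 0.15617655 0.25223368] [ 2.22084238e+00 -2.22160480e+00 -1.76885639e-03] [-0.00492503  0.25744871 -0.37091097]
```

View pics/z12.png

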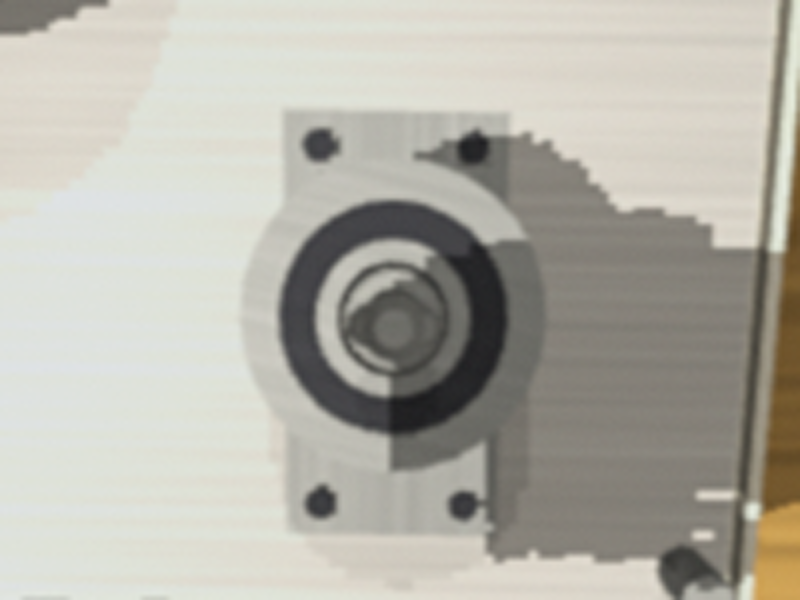

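The pulley sits flat and concentric around the axle, with its centre near (318,168). Next is the collar.

```bash
python3 -m crank '{"dp":[[2.5,-0.5,0],[4,-0.85,0],[4.5,-0.9,0],[4.5,-1,0],[4.5,-1,0],[4.5,-1,0],[4.5,-1,0],[4.2,-1,1]],"delta_rot":[[0,0,0],[0,0,0],[0,0,0],[0,0,0],[0,0,0],[0,0,0],[0,0,0],[0,0,0]]}' 6
python3 -m crank '{"dp":[[1.5,-0.2,2],[0,0,3],[0,0,3],[0,0,0],[0,0,0],[0,0,0],[0,0,0],[0,0,0]],"delta_rot":[[0,0,0],[0,0,0],[0,0,0],[0,0,0],[0,0,0],[0,0,0],[0,0,0],[0,0,0]]}'
python3 - <<'E'
from h import *
s=ctrl.get_state();wi=ctrl.camera_info("wrist");im=ctrl.get_image("wrist");cv2.imwrite("pics/w13.png",im)
print(s["position"],s["tool_rot"],s["ft_force"]); np.savez("w13.npz",**wi)
print(proj(wi,[.588,-.195,.017]))
E
```

```text
time: 28.75
position: [0.5869, -0.1784, 0.2435]
tool_rot: [-2.22, 2.222, -0.003]
ft_force: [-0.6, -0.6, 0.3]
grip_width: 0.691
time: 29.55
position: [0.5886, -0.1908, 0.1642]
tool_rot: [-2.221, 2.221, -0.004]
ft_force: [0.0, 1.1, 0.4]
grip_width: 0.687
[ 0.58861442 -0.19078046  0.16418354] [-2.22112794  2.22061558 -0.00364695] [0.01344241 1.05141277 0.37044615]
[321.73711441 236.49405471]
```

View pics/w13.png

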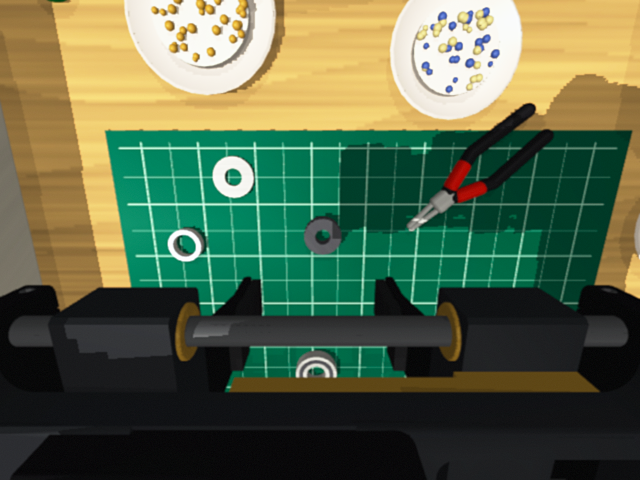

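Run:
```python
from h import *
im=cv2.imread("pics/w13.png");wi=dict(np.load("w13.npz"))
c=im[205:270,290:355]; cv2.imwrite("pics/z13.png",cv2.resize(c,None,fx=8,fy=8,interpolation=cv2.INTER_CUBIC))
```

```text
(no output)
```

View pics/z13.png

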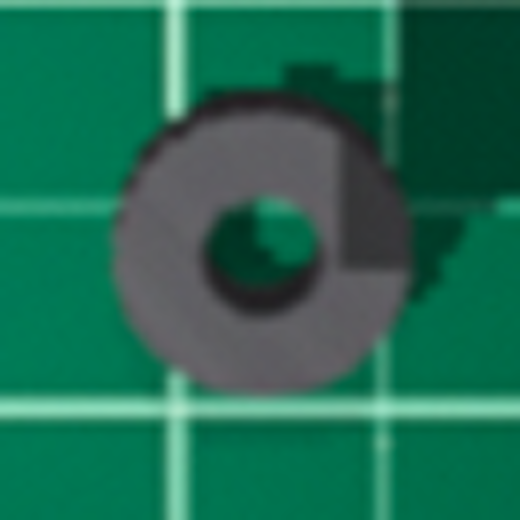

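```bash
python3 -m crank '{"dp":[[0.38,0,1.5],[0,0,2],[0,0,2],[0,0,2],[0,0,2],[0,0,2],[0,0,0.2],[0,0,0]],"delta_rot":[[0,0,0],[0,0,0],[0,0,0],[0,0,0],[0,0,0],[0,0,0],[0,0,0],[0,0,0]]}'
python3 - <<'E'
from h import *
s=ctrl.get_state();wi=ctrl.camera_info("wrist");im=ctrl.get_image("wrist");cv2.imwrite("pics/w14.png",im)
print(s["position"],s["tool_rot"],s["ft_force"]); np.savez("w14.npz",**wi)
t=s["position"].copy(); t[2]=.017
print(proj(wi,t),proj(wi,t+[.007,0,0]),proj(wi,t+[.017,0,0]))
c=im[220:345,220:420]; cv2.imwrite("pics/z14.png",cv2.resize(c,None,fx=4,fy=4,interpolation=cv2.INTER_CUBIC))
E
```

```text
time: 30.4
position: [0.5871, -0.1945, 0.0447]
tool_rot: [2.221, -2.221, -0.003]
ft_force: [0.1, 0.4, 0.2]
grip_width: 0.689
[ 0.58711277 -0.19448685  0.04474769] [ 2.22086371 -2.22098533 -0.00255993] [0.14798641 0.3852388  0.18843565]
[316.84132092 289.79863845] [316.80878278 278.09800974] [316.76108056 260.94441537]
```

View pics/z14.png

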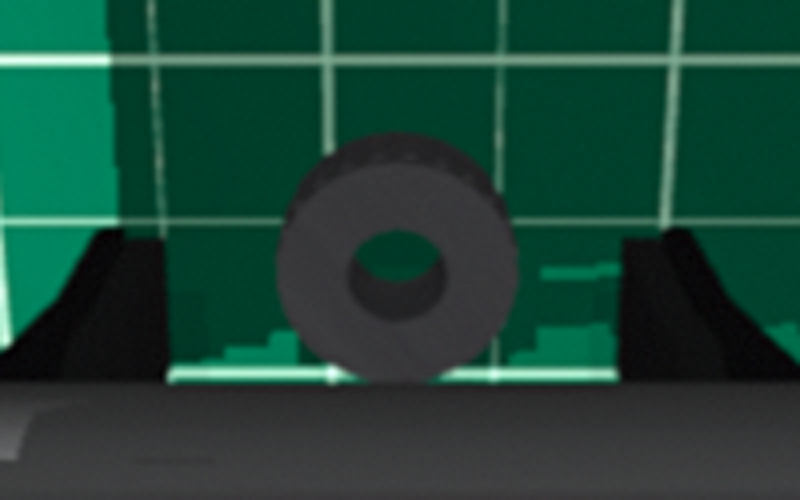

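```bash
python3 -m crank '{"dp":[[0,-0.13,0.6],[0,0,0.6],[0,0,0.4],[0,0,0.25],[0,0,0],[0,0,0],[0,0,0],[0,0,0]],"delta_rot":[[0,0,0],[0,0,0],[0,0,0],[0,0,0],[0,0,0],[0,0,0],[0,0,0],[0,0,0]]}'
```

```text
time: 31.25
position: [0.5893, -0.1946, 0.0274]
tool_rot: [-2.221, 2.221, -0.001]
ft_force: [-0.3, 0.4, 0.1]
grip_width: 0.694
```

```bash
python3 -m crank '{"dp":[[0,0,0],[0,0,0],[0,0,0],[0,0,0],[0,0,0],[0,0,0],[0,0,0],[0,0,0]],"delta_rot":[[0,0,0],[0,0,0],[0,0,0],[0,0,0],[0,0,0],[0,0,0],[0,0,0],[0,0,0]]}' 2.8 50
```

```text
time: 32.05
position: [0.5891, -0.1945, 0.0272]
tool_rot: [2.221, -2.221, 0.0]
ft_force: [0.6, 0.3, 0.2]
grip_width: 0.364
```

```bash
python3 -m crank '{"dp":[[0,0,-2],[0,0,-4],[0,0,-4],[-0.5,0,-4],[-2,0.2,-4],[-3.5,0.3,-2],[-4,0.5,0],[-4.5,0.5,0]],"delta_rot":[[0,0,0],[0,0,0],[0,0,0],[0,0,0],[0,0,0],[0,0,0],[0,0,0],[0,0,0]]}'
python3 -m crank '{"dp":[[-4.5,0,0],[-4.5,0,0],[-4.5,0,0],[-4,0,0],[-3,0,0],[0,0,0],[0,0,0],[0,0,0]],"delta_rot":[[0,0,0],[0,0,0],[0,0,0],[0,0,0],[0,0,0],[0,0,0],[0,0,0],[0,0,0]]}'
```

```text
time: 32.85
position: [0.5742, -0.0491, 0.2281]
tool_rot: [-2.219, 2.223, -0.003]
ft_force: [0.1, 0.7, -0.8]
grip_width: 0.362
time: 33.65
position: [0.5743, 0.1538, 0.2268]
tool_rot: [2.218, -2.223, 0.001]
ft_force: [-0.0, -1.3, -1.8]
grip_width: 0.36
```

```bash
python3 -m crank '{"dp":[[-0.2,0,1],[0,0,1],[0,0,1],[0,0,0.4],[0,0,0],[0,0,0],[0,0,0],[0,0,0]],"delta_rot":[[0,0,0],[0,0,0],[0,0,0],[0,0,0],[0,0,0],[0,0,0],[0,0,0],[0,0,0]]}'
cat > look.py <<'E'
import sys
from h import *
n=sys.argv[1]; off=float(sys.argv[2])
s=ctrl.get_state();wi=ctrl.camera_info("wrist");im=ctrl.get_image("wrist");cv2.imwrite(f"pics/w{n}.png",im)
print(s["time"],s["position"].round(4),s["tool_rot"].round(4),s["ft_force"].round(2)); np.savez(f"w{n}.npz",**wi)
c=im[220:345,220:420]; cv2.imwrite(f"pics/z{n}.png",cv2.resize(c,None,fx=4,fy=4,interpolation=cv2.INTER_CUBIC))
t=s["position"]
f=lambda p:((proj(wi,p)-[220,220])*4).round(1)
print("zoom: part top c, bore edge, rim edge",f(t+[0,0,off+.014]),f(t+[.007,0,off+.014]),f(t+[.017,0,off+.014]))
print("axle tip at TCP xy; +1mm x",f([t[0],t[1],.157]),f([t[0]+.001,t[1],.157]), "at axle",f([.5741,.1563,.157]))
E
python3 look.py 15 -0.0242
```

```text
time: 34.45
position: [0.5744, 0.1576, 0.1936]
tool_rot: [-2.221, 2.221, -0.001]
ft_force: [0.6, -0.2, -0.6]
grip_width: 0.365
34.45 [0.5744 0.1576 0.1936] [-2.2211e+00  2.2209e+00 -9.0000e-04] [ 0.63 -0.23 -0.61]
zoom: part top c, bore edge, rim edge [387.  336.3] [386.9 285.4] [386.7 210.5]
axle tip at TCP xy; +1mm x [387.7 254.4] [387.6 248. ] at axle [396.8 256.2]
```

View pics/z15.png

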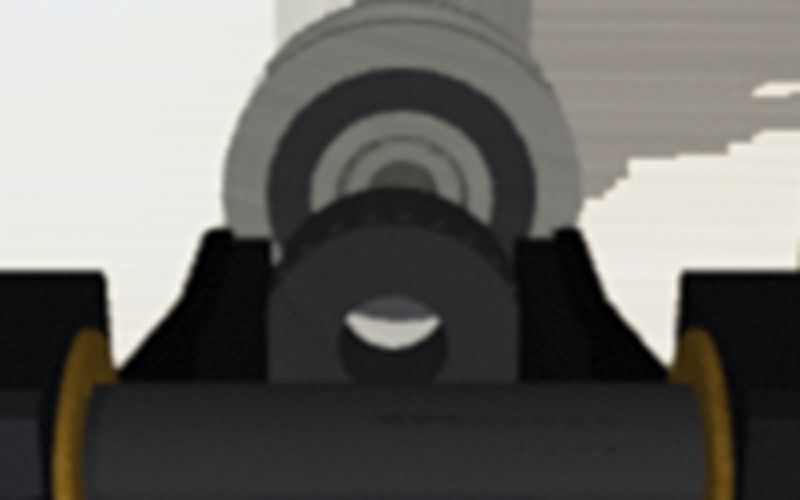

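```bash
python3 -m crank '{"dp":[[0.14,-0.07,0],[0,0,0.3],[0,0,0.4],[0,0,0.2],[0,0,0],[0,0,0],[0,0,0],[0,0,0]],"delta_rot":[[0,0,0],[0,0,0],[0,0,0],[0,0,0],[0,0,0],[0,0,0],[0,0,0],[0,0,0]]}'
python3 look.py 16 -0.0242
```

```text
time: 35.3
position: [0.5749, 0.1561, 0.1843]
tool_rot: [-2.221, 2.221, -0.0]
ft_force: [-0.3, -0.3, -1.1]
grip_width: 0.362
35.3 [0.5749 0.1561 0.1843] [-2.2214e+00  2.2213e+00 -3.0000e-04] [-0.29 -0.32 -1.13]
zoom: part top c, bore edge, rim edge [386.9 336.2] [386.8 285.3] [386.6 210.4]
axle tip at TCP xy; +1mm x [387.4 280.6] [387.3 274. ] at axle [386.3 285.9]
```

View pics/z16.png

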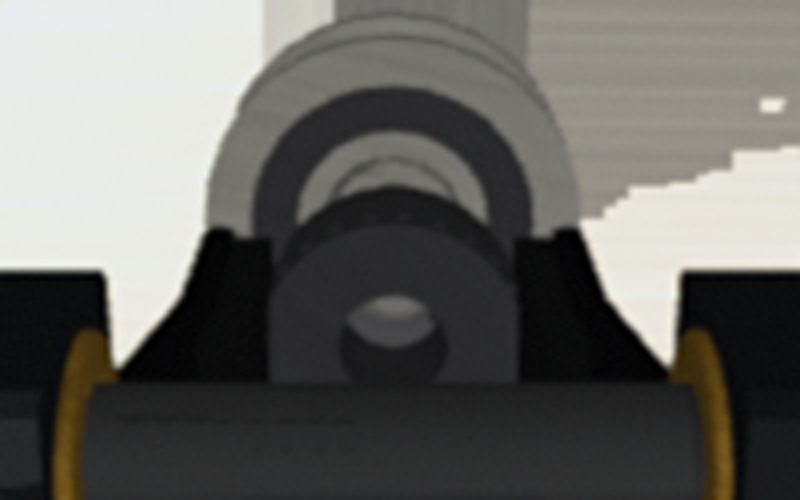

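```bash
python3 -m crank '{"dp":[[0,0,0.15],[0,0,0.15],[0,0,0.1],[0,0,0.1],[0,0,0.05],[0,0,0],[0,0,0],[0,0,0]],"delta_rot":[[0,0,0],[0,0,0],[0,0,0],[0,0,0],[0,0,0],[0,0,0],[0,0,0],[0,0,0]]}'
python3 look.py 17 -0.0242
```

```text
time: 36.15
position: [0.5748, 0.1561, 0.1787]
tool_rot: [-2.221, 2.221, -0.0]
ft_force: [0.7, 0.5, -0.1]
grip_width: 0.36
36.15 [0.5748 0.1561 0.1787] [-2.2215e+00  2.2214e+00 -2.0000e-04] [ 0.69  0.53 -0.07]
zoom: part top c, bore edge, rim edge [386.6 336.3] [386.5 285.4] [386.3 210.5]
axle tip at TCP xy; +1mm x [387.  297.7] [386.9 290.9] at axle [385.8 302.8]
```

View pics/z17.png

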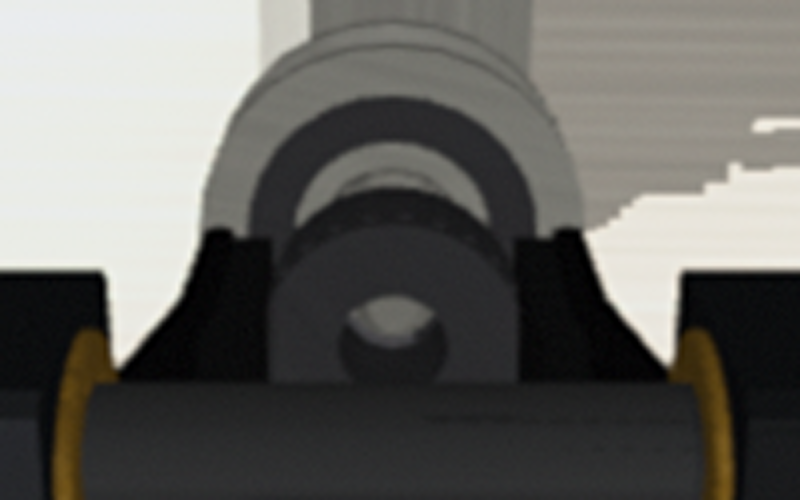

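```bash
python3 -m crank '{"dp":[[0,0,0.05],[0,0,0.05],[0,0,0.05],[0,0,0.05],[0,0,0.05],[0,0,0],[0,0,0],[0,0,0]],"delta_rot":[[0,0,0],[0,0,0],[0,0,0],[0,0,0],[0,0,0],[0,0,0],[0,0,0],[0,0,0]]}'
```

```text
time: 37.0
position: [0.5748, 0.1561, 0.1762]
tool_rot: [-2.221, 2.221, -0.0]
ft_force: [-0.1, -0.2, -0.5]
grip_width: 0.367
```

```bash
python3 -m crank '{"dp":[[0,0,0.05],[0,0,0.05],[0,0,0.05],[0,0,0],[0,0,0],[0,0,0],[0,0,0],[0,0,0]],"delta_rot":[[0,0,0],[0,0,0],[0,0,0],[0,0,0],[0,0,0],[0,0,0],[0,0,0],[0,0,0]]}'
```

```text
time: 37.8
position: [0.5749, 0.1561, 0.1748]
tool_rot: [-2.221, 2.221, -0.0]
ft_force: [0.0, 0.2, 0.7]
grip_width: 0.365
```

```bash
python3 -m crank '{"dp":[[0,0,0.05],[0,0,0.05],[0,0,0.05],[0,0,0.05],[0,0,0],[0,0,0],[0,0,0],[0,0,0]],"delta_rot":[[0,0,0],[0,0,0],[0,0,0],[0,0,0],[0,0,0],[0,0,0],[0,0,0],[0,0,0]]}'
```

```text
time: 38.6
position: [0.5754, 0.1562, 0.1732]
tool_rot: [-2.221, 2.221, -0.001]
ft_force: [0.2, 0.3, 3.6]
grip_width: 0.365
```

```bash
python3 -m crank '{"dp":[[0,0,0.05],[0,0,0.05],[0,0,0.05],[0,0,0],[0,0,0],[0,0,0],[0,0,0],[0,0,0]],"delta_rot":[[0,0,0],[0,0,0],[0,0,0],[0,0,0],[0,0,0],[0,0,0],[0,0,0],[0,0,0]]}'
```

```text
time: 39.4
position: [0.5742, 0.1561, 0.1707]
tool_rot: [2.221, -2.22, -0.001]
ft_force: [0.4, 0.3, -2.9]
grip_width: 0.368
```

```bash
python3 -m crank '{"dp":[[0,0,0.05],[0,0,0.05],[0,0,0.05],[0,0,0.05],[0,0,0.05],[0,0,0],[0,0,0],[0,0,0]],"delta_rot":[[0,0,0],[0,0,0],[0,0,0],[0,0,0],[0,0,0],[0,0,0],[0,0,0],[0,0,0]]}'
python3 look.py 18 -0.0242
```

```text
time: 40.2
position: [0.5751, 0.156, 0.1686]
tool_rot: [-2.221, 2.221, -0.001]
ft_force: [0.8, 0.2, -1.1]
grip_width: 0.365
40.2 [0.5751 0.156  0.1686] [-2.2210e+00  2.2213e+00 -6.0000e-04] [ 0.79  0.19 -1.06]
zoom: part top c, bore edge, rim edge [387.  336.2] [386.9 285.3] [386.7 210.4]
axle tip at TCP xy; +1mm x [387.1 331.2] [387.1 324.1] at axle [384.9 338.3]
```

View pics/z18.png

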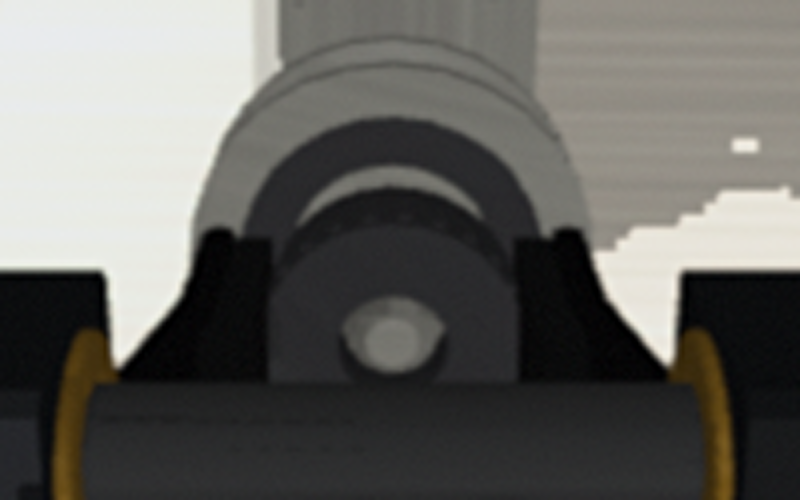

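The collar has passed the balls: force rose to about 4 N and then dropped. The tip shows centred in its bore. I'll continue down.

```bash
python3 -m crank '{"dp":[[0,0,0.06],[0,0,0.06],[0,0,0.06],[0,0,0.06],[0,0,0.06],[0,0,0.06],[0,0,0],[0,0,0]],"delta_rot":[[0,0,0],[0,0,0],[0,0,0],[0,0,0],[0,0,0],[0,0,0],[0,0,0],[0,0,0]]}'
```

```text
time: 41.05
position: [0.5747, 0.1561, 0.1646]
tool_rot: [2.221, -2.221, -0.0]
ft_force: [1.0, 0.5, -3.0]
grip_width: 0.365
```

```bash
python3 -m crank '{"dp":[[0,0,0.06],[0,0,0.06],[0,0,0.06],[0,0,0.06],[0,0,0.06],[0,0,0.06],[0,0,0],[0,0,0]],"delta_rot":[[0,0,0],[0,0,0],[0,0,0],[0,0,0],[0,0,0],[0,0,0],[0,0,0],[0,0,0]]}'
```

```text
time: 41.85
position: [0.5748, 0.1561, 0.1612]
tool_rot: [2.221, -2.221, -0.0]
ft_force: [0.8, 0.7, -1.3]
grip_width: 0.362
```

```bash
python3 -m crank '{"dp":[[0,0,0.05],[0,0,0.05],[0,0,0.05],[0,0,0.05],[0,0,0.05],[0,0,0.05],[0,0,0.05],[0,0,0]],"delta_rot":[[0,0,0],[0,0,0],[0,0,0],[0,0,0],[0,0,0],[0,0,0],[0,0,0],[0,0,0]]}'
```

```text
time: 42.65
position: [0.5743, 0.1561, 0.1572]
tool_rot: [2.221, -2.221, -0.001]
ft_force: [-0.2, 0.9, -5.6]
grip_width: 0.363
```

```bash
python3 -m crank '{"dp":[[0,0,0.05],[0,0,0.05],[0,0,0.05],[0,0,0.05],[0,0,0],[0,0,0],[0,0,0],[0,0,0]],"delta_rot":[[0,0,0],[0,0,0],[0,0,0],[0,0,0],[0,0,0],[0,0,0],[0,0,0],[0,0,0]]}'
```

```text
time: 43.45
position: [0.575, 0.1561, 0.1561]
tool_rot: [-2.221, 2.221, -0.001]
ft_force: [0.2, 0.2, -0.1]
grip_width: 0.365
```

```bash
python3 -m crank '{"dp":[[0,0,0.04],[0,0,0.04],[0,0,0.03],[0,0,0.03],[0,0,0],[0,0,0],[0,0,0],[0,0,0]],"delta_rot":[[0,0,0],[0,0,0],[0,0,0],[0,0,0],[0,0,0],[0,0,0],[0,0,0],[0,0,0]]}'
```

```text
time: 44.25
position: [0.575, 0.1562, 0.1551]
tool_rot: [-2.221, 2.221, -0.001]
ft_force: [-1.0, -0.6, 4.9]
grip_width: 0.368
```

Contact at about 6 N at the expected home height (0.155). I'll release, lift and check.

```bash
python3 -m crank '{"dp":[[0,0,0],[0,0,0],[0,0,0],[0,0,0],[0,0,0],[0,0,-0.5],[0,0,-1.5],[0,0,-3]],"delta_rot":[[0,0,0],[0,0,0],[0,0,0],[0,0,0],[0,0,0],[0,0,0],[0,0,0],[0,0,0]]}' 7 20
python3 -m crank '{"dp":[[0,0,-2],[0,3,-2],[0,3,0],[0,0,0],[0,0,0],[0,0,0],[0,0,0],[0,0,0]],"delta_rot":[[0,0,0],[0,0,0],[0,0,0],[0,0,0],[0,0,0],[0,0,0],[0,0,0],[0,0,0]]}'
python3 - <<'E'
from h import *
s=ctrl.get_state();wi=ctrl.camera_info("wrist");im=ctrl.get_image("wrist");cv2.imwrite("pics/w19.png",im)
print(s["time"],s["position"],s["ft_force"]); np.savez("w19.npz",**wi)
a=cv2.resize(im[90:240,230:400],None,fx=3.5,fy=3.5,interpolation=cv2.INTER_CUBIC)
cv2.imwrite("pics/z19.png",a)
im=ctrl.get_image("scene");cv2.imwrite("pics/s19.png",im)
cv2.imwrite("pics/zs19.png",cv2.resize(im[150:240,350:470],None,fx=6,fy=6,interpolation=cv2.INTER_CUBIC))
E
```

```text
time: 45.05
position: [0.5736, 0.1556, 0.204]
tool_rot: [2.219, -2.219, -0.003]
ft_force: [0.6, 0.3, 0.1]
grip_width: 0.798
time: 45.85
position: [0.5153, 0.156, 0.2443]
tool_rot: [2.221, -2.222, -0.001]
ft_force: [0.5, -1.4, 0.2]
grip_width: 0.804
45.85 [0.51526511 0.15601004 0.24428008] [ 0.47762796 -1.36463243  0.21925729]
```

View pics/z19.png

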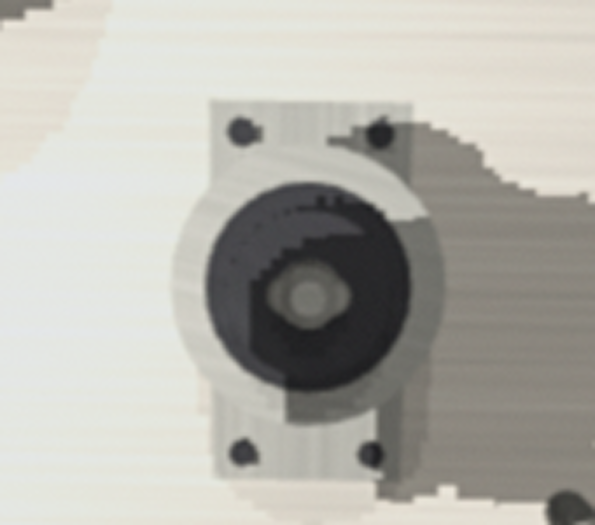

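View pics/zs19.png

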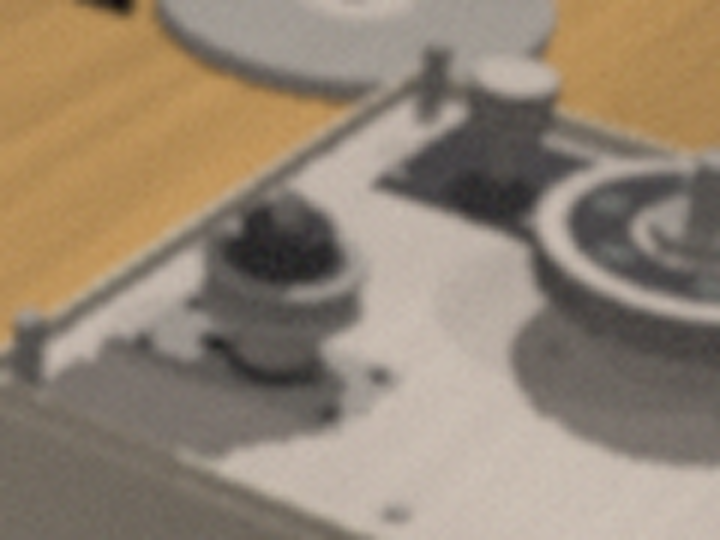

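Both balls show sprung out above the collar, with the tip near (318,175). The scene view shows foot, spacer, pulley and collar stacked without gaps, and the arm is clear, so I'm handing in.

Run:
```python
from bench import ctrl
s=ctrl.get_state();print(s["time"],s["ft_force"],s["qd"].round(4));print(ctrl.close_job())
```

```text
45.95 [-0.41479789 -0.27413142  0.60828091] [ 0.0002 -0.005  -0.0018  0.0033  0.0004  0.0013 -0.0005]
the job is handed in; nothing more can be done
None
```

I fitted the tall spacer, then the idler pulley, then the dark retaining collar on the idler axle, and handed the job in at about 46 s of the 72 s allowed.

- **Seating:** each part came to rest at its calculated home height. Readings at contact, which ended each push, were about 3 N (spacer), 6.5 N (pulley) and 5 N (collar), far below the 35 N limit.
- **Collar past the balls:** the highest force I read there was about 4 N, less than the stated 10 to 15 N. I only read force at the end of each move, so the peak may have fallen between readings. A downward pull of about 5.6 N near home fits the balls snapping over the collar.
- **Last pictures:** the wrist view shows both balls sprung out above the collar. The scene view shows the spacer, pulley and collar stacked on the foot without gaps.
- **Clearance:** the gripper was open and clear of everything at hand-in. I saw no sign of touching anything else on the mat, but I did not measure the bystanders' positions again at the end.
- **Disagreement:** the gripper's opening read about 32 mm on the 34 mm collar. I took this as give in the fingers under the 50 N grip, and the seating height agreed with the collar not having slipped.

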